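Clear the spoiled casting and hold the cam clamp open

TASK

The next mould is about to go under the clamp foot: take the spoiled casting (the one with a corner broken off) from the clamp's bed and drop it into the slatted crate, and only then swing the cam lever up by its black grip until the clamp foot is at its highest, with the lever upright. The lever springs back, so finish while still holding the grip there, and leave everything else on the bench where it is.

Things in the scene. Friction and masses are not known exactly. Their poses are not given: they have to be found in the camera images.
- clamp: cam clamp fixed to the bench, turned up to 0.3 rad: dark steel bed plate, x -120 to +110 mm, y +-75 mm, 16 mm thick, two slotted grey posts at its rear (x 44 to 96, y +-59 to 75 mm, 167 mm high). Origin on the table under the bed; z up, x from the loading end to the posts, y towards the lever's side. The lever's shaft runs along y at x = 70, z = 105 mm
- lever_angle (a joint): cam lever angle (rad): 0 = level, towards the clamp's -x; pi/2 = upright, foot highest; 2.1 = end stop, leaning to +x, foot lower again. Starts at 0 to 0.3. Spring 0.5 N m per rad, friction 0.25 N m: about 11 N at the grip to move it when nearly upright; let go there, it swings back to about 0.5 or less
- lever: the cam lever with shaft and cam; origin on the shaft's axis at the clamp's centre line (y = 0); its own y along the shaft, its own -x along the flat steel arm, 100 mm from shaft to grip
- grip (a point): middle of the black round grip bar of the lever, 18 mm diameter, 90 mm long along the clamp's y; this point lies 100 mm from the shaft's axis, at y = 132 mm in the clamp's frame. It sticks out sideways, clear of the flat lever arm (arm's outer face 43 mm from this point, towards the clamp). It may turn between the fingers as it swings.
- foot: clamp foot with its rubber pad, and the steel yoke above it, joined by four rods, riding up and down in the posts' slots on the cam of the lever; origin mid-underside of the pad, at x = 70 mm of the clamp, 38 mm above the table + 14 mm x sine of the lever angle, so 52 mm at its highest. Within x 45 to 95, y +-68 mm of the clamp; yoke's top 103 mm above the origin
- reject: spoiled casting: pale cast-resin block, 44 mm (x) by 80 mm (y) by 28 mm tall, one corner (22 x 22 mm, full height, at +x +y) broken off, so the +x side is whole only from y = -40 to +18 mm; origin mid-underside of the full outline. About 0.11 kg. Flat on the loading end of the bed, 16 mm up, long side roughly along the clamp's y
- crate: open grey slatted crate fixed on the bench, 200 mm (its x) by 150 mm (its y), 90 mm tall, walls 6 mm; origin under its centre. It may stand to the left or the right of the clamp, turned up to 0.4 rad
- good1: sound casting: the same pale block, whole, 44 x 80 x 28 mm, lying on the table behind the clamp; leave it
- good2: second sound casting, like good1; leave it
- tub: big empty white mixing tub, rim diameter 120 mm, 140 mm tall, origin under its centre; leave it
- cup: small white mixing cup, rim diameter 72 mm, 85 mm tall, origin under its centre; leave it
- bottle: white hardener bottle, diameter 56 mm, 130 mm tall, origin under its centre; leave it
- jar: amber jar with black cap, diameter 68 mm, 70 mm tall, origin under its centre; leave it
- stick: wooden stirring stick 150 x 18 x 5 mm lying on the table; leave it
- sander: cork sanding block 70 x 110 x 30 mm; leave it
There are look-alikes about, which are no part of the job. Leave any orange or pink look-alike of the reject alone.

How it is judged:
By the outcome, as a careful person would: the job done as asked, in the order asked, and still so for the second after the job is handed in, while the arm keeps its last pose, push and grip.
It also fails if it takes over 51 s, if anything falls off the work surface, if the arm or the gripper's body presses on something with over 40 N, if the wrist force passes 120 N, or if a joint passes its speed limit or range.

ROBOT

A 6-joint arm with a two-finger parallel gripper is mounted at the origin on the work surface. World frame = base frame: x ahead of the robot, y to its left, z up, the work surface at z = 0. Lengths are in m, angles in rad, forces in N, time in s.
With the tool pointing down it reaches from about 0.3 to 0.875 m from the base axis. Payload 6.4 kg.
Tool frame: the origin (TCP) lies at the very end of the fingers, on their centre line; the grasp point (between the pads) lies 19 mm behind it; z points along the fingers, y is the direction in which the jaws open and shut (so a half turn about z gives the same grasp; the last joint's range is limited). The gripper opens to 85 mm and grips with 20 to 120 N. Pads are 22 mm wide; open, the fingers measure 114 mm over their backs; the gripper's body (76 mm by 85 mm) begins 54 mm behind the grasp point. The pads swing forward as they close: fully open they stand 13 mm farther back than shut.
Start: joints at [-1.438, 0.181, 1.607, -0, 1.354, -0.206], TCP at [0.191, -0.542, 0.231] pointing down, gripper open.
Joint ranges: [-2.99, 2.99], [-0.89, 2.07], [0.3, 2.58], [-1.14, 4.28], [0, 2.63], [-3.12, 3.12]. Speed limits (rad/s): [2.57, 2.57, 3.01, 3.14, 3.14, 3.14].

INTERFACE

Orientations are given as a unit quaternion [w, x, y, z].
In Python, from bench import * gives the robot as it stands.
- The arm moves only by the tool arm_command, never from a script. Its argument "motion" is text: rows parted by semicolons, each of 7 numbers parted by spaces: the shift along the tool's x, y, z in units of 0.2 m (1.0 is 0.2 m), then the turn, a rotation vector about the tool's x, y, z in units of 60 degrees (1.0 is 60 degrees), then the opening, from 0 (shut) to 1 (fully open). In form: tx ty tz ax ay az grip; .... A call has 1 to 10 rows; each row shifts and turns the pose as measured when the row begins, along the tool's axes as they then stand; what a row does not reach is not made up. A row lasts 1/12 s, in which the tool goes at most 41.7 mm and 7.16 degrees, less where a joint would pass 70% of its speed; a pose out of reach is approached as far as the arm can. A call with a number of a shift or a turn outside -1 to 1 is refused whole. A call with a gripper value outside its range is refused whole. The fingers move at their own pace and stop on an object; the grip force is fixed at half the most. Time passes only in rows, so rows that do not move let the fingers close. It gives the time, the measured TCP pose, the force and the opening at its end, in the units of the state.
- get_obs(): the state, without advancing time (a new reading comes with each control period).
- camera(name): name is "scene" or "side" or "wrist"; returns a dict with "img" (480x640x3 uint8, red, green, blue), "intrinsics" (3x3 intrinsics, pixels), "distortion" ([k1, k2, p1, p2, k3] as OpenCV has them; the pictures are not rectified), "pose" (4x4, takes a point from camera to world coordinates); the wrist camera has in their place "mount" (4x4, takes a point from camera to tool coordinates, whose origin is the TCP and whose axes are the flange's). Camera axes: x right, y down, z forward; pixel columns grow to the right and rows downward; lengths in m; the calibration is good to about 2 mm. A picture is of the moment at which its call begins: read the wrist's pose just before it. There is no depth.
- hand_in(): hands the job in, once; it reports no verdict.
Trained networks look in the newest picture that a camera, given by its name, has taken for a name from the list of things; names that differ only in an ending like _2 or _b are one class to them, and where a whole thing is asked for, a point or a joint stands for the part that bears it (a point fixed in the world has none). Each returns a list of dicts, best first, with "conf" (0 to 1); they miss things now and then, are a little off and sometimes report something else, mostly with a low value. They report only what shows in the picture. A call takes as long as a camera call. They do not tell look-alikes from the thing itself.
- search_frame(camera, target): "box" ([left, top, right, bottom] in pixels, round what is visible of it).
The state is a dict: "time_s": time; "q": joint angles; "dq": joint speeds; "joint_efforts": joint torques, N m; "eef_pos": TCP position; "eef_rot": TCP orientation; "wrist_force": force on the tool from outside, world axes, zero at the start; "torque": the same for the moment, N m; "opening": opening from 0.0 (shut) to 1.0 (fully open).
Only numpy, scipy, OpenCV 4.12 (cv2) and the standard library are available. Lean on these libraries where they do the work, as an engineer would, in place of code of your own. Each camera call takes 0.05 s, during which the arm holds its last target.

## Working session

There is one attempt and no reset: what is moved stays moved. The work goes in short steps, Python scripts to look and compute and a tool call to move; the robot and the scene stay as the last step left them, time stands still between calls to the robot, and variables do not carry over. Pictures are saved under pics/ and viewed, and the job is handed in when it is done.

Besides the shell and the picture viewer there is one more tool, called after "Emit:" as name(argument=value, ...), one argument or row to a line, values as JSON. arm_command: Moves the arm, as the interface text tells. Shifts and turns lie within -1 to 1; 1 stands for 0.2 m of shift or 60 degrees of turn. Its arguments: {"type":"object","properties":{"motion":{"type":"string"}},"required":["motion"]}

```bash
ls; mkdir -p pics; cat > h.py <<'E'
from bench import *
import numpy as np, cv2
from scipy.spatial.transform import Rotation as R
def Rq(q): return R.from_quat([q[1],q[2],q[3],q[0]])
def snap(n,f):
    o=get_obs(); c=camera(n); cv2.imwrite('pics/'+f,c['img'][:,:,::-1])
    if n=='wrist':
        T=np.eye(4);T[:3,:3]=Rq(o['eef_rot']).as_matrix();T[:3,3]=o['eef_pos'];c['pose']=T@np.array(c['mount'])
    np.savez('pics/'+f[:-4]+'.npz',K=c['intrinsics'],d=c['distortion'],T=c['pose']);return c
def load(f):
    return dict(np.load('pics/'+f+'.npz'))
def pix2plane(c,uv,z):
    uv=np.array(uv,float).reshape(-1,1,2)
    n=cv2.undistortPoints(uv,c['K'],c['d']).reshape(-1,2)
    r=np.c_[n,np.ones(len(n))]@c['T'][:3,:3].T
    p=c['T'][:3,3]; return p+r*((np.atleast_1d(z)-p[2])/r[:,2])[:,None]
def proj(c,P):
    W=np.linalg.inv(c['T']); return cv2.projectPoints(np.array(P,float).reshape(-1,1,3),cv2.Rodrigues(W[:3,:3])[0],W[:3,3],c['K'],c['d'])[0].reshape(-1,2)
E
python3 - <<'E'
from h import *
o=get_obs();print(o)
for n in ['scene','side','wrist']:
    c=snap(n,n+'0.png')
    print(n,np.round(c['pose'],3).tolist())
    for t in ['clamp','lever','grip','foot','reject','crate','good1','tub','cup','bottle','jar','stick','sander']:
        print(t,[(np.round(d['box']).astype(int).tolist(),round(d['conf'],2)) for d in search_frame(n,t)][:4])
E
```

```text
pics
{'time_s': 0.0, 'q': array([-1.43825497e+00,  1.81533069e-01,  1.60804646e+00, -4.88149204e-06,
        1.35381369e+00, -2.06290293e-01]), 'dq': array([ 0.00131075, -0.00059552,  0.00077448, -0.00121039, -0.00131449,
       -0.00013097]), 'joint_efforts': array([-5.55411370e-04, -4.44867539e+01, -3.51344669e+01, -4.33494215e-04,
        9.13886499e-03,  9.97825396e-06]), 'eef_pos': array([ 0.19106416, -0.54171725,  0.23037007]), 'eef_rot': array([-8.99757708e-04,  9.85682942e-01,  1.68607018e-01,  3.08084714e-05]), 'wrist_force': array([-0.47170376,  0.05005692, -0.16054814]), 'torque': array([ 0.00833834,  0.00096324, -0.0194086 ]), 'opening': 0.9965901460189099}
scene [[0.362, 0.795, -0.487, 1.124], [0.932, -0.313, 0.183, -0.219], [-0.007, -0.52, -0.854, 1.105], [0.0, 0.0, 0.0, 1.0]]
clamp [([257, 206, 381, 323], 0.67)]
lever [([335, 205, 383, 268], 0.79)]
grip [([336, 202, 383, 269], 0.85)]
foot [([282, 246, 346, 304], 0.65)]
reject [([386, 252, 410, 297], 0.81), ([351, 188, 390, 215], 0.77), ([262, 224, 299, 257], 0.65)]
crate []
good1 [([260, 345, 312, 384], 0.88), ([196, 3
[... 735 characters left out ...]
219, 357, 250], 0.65), ([325, 296, 359, 335], 0.65)]
crate [([315, 110, 401, 187], 0.76)]
good1 [([270, 158, 293, 180], 0.91), ([242, 184, 269, 214], 0.86), ([186, 249, 220, 299], 0.69)]
tub [([234, 369, 308, 458], 0.78), ([269, 175, 307, 242], 0.37)]
cup [([369, 324, 405, 375], 0.84)]
bottle [([186, 248, 220, 301], 0.92), ([243, 182, 267, 213], 0.62)]
jar [([203, 225, 233, 262], 0.7)]
stick [([384, 195, 420, 230], 0.86)]
sander [([186, 311, 233, 373], 0.82)]
wrist [[0.332, -0.896, -0.293, 0.267], [-0.943, -0.316, -0.104, -0.516], [0.001, 0.311, -0.95, 0.374], [0.0, 0.0, 0.0, 1.0]]
clamp []
lever []
grip []
foot []
reject []
crate []
good1 []
tub []
cup []
bottle []
jar []
stick []
sander []
```

View pics/scene0.png

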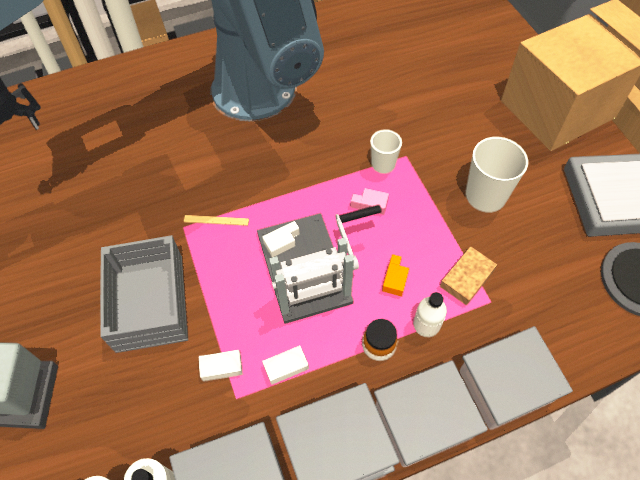

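View pics/side0.png

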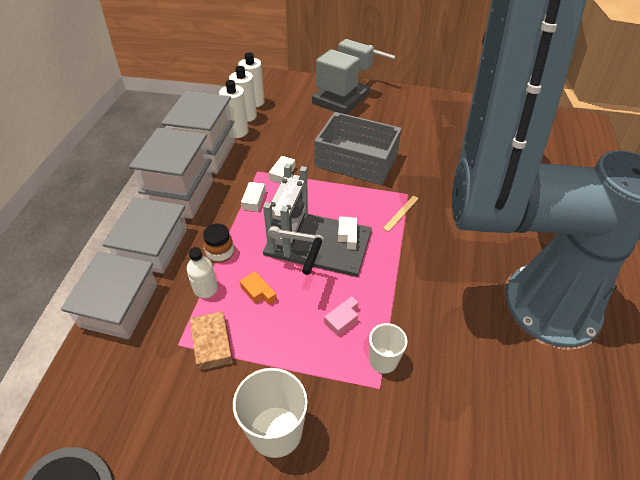

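```bash
python3 - <<'E'
import cv2
a=cv2.imread('pics/scene0.png')[170:340,230:420]; cv2.imwrite('pics/sc_crop.png',cv2.resize(a,None,fx=3.5,fy=3.5,interpolation=cv2.INTER_CUBIC))
a=cv2.imread('pics/side0.png')[100:290,240:420]; cv2.imwrite('pics/si_crop.png',cv2.resize(a,None,fx=3,fy=3,interpolation=cv2.INTER_CUBIC))
E
```

```text
(no output)
```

View pics/sc_crop.png

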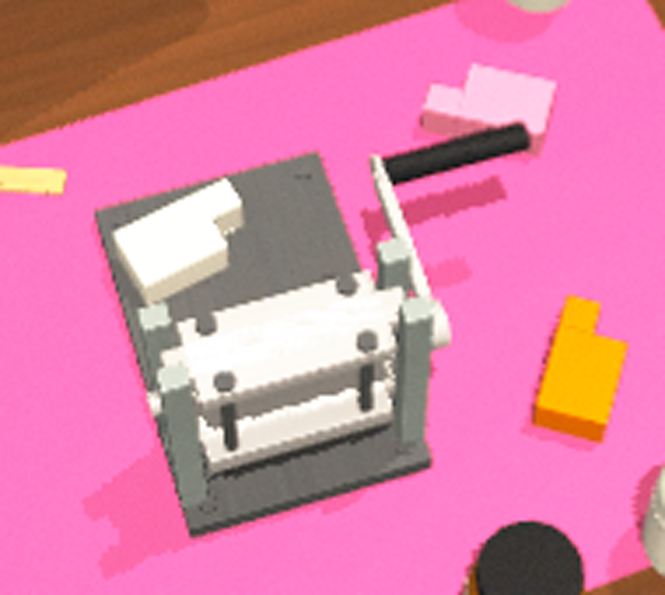

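View pics/si_crop.png

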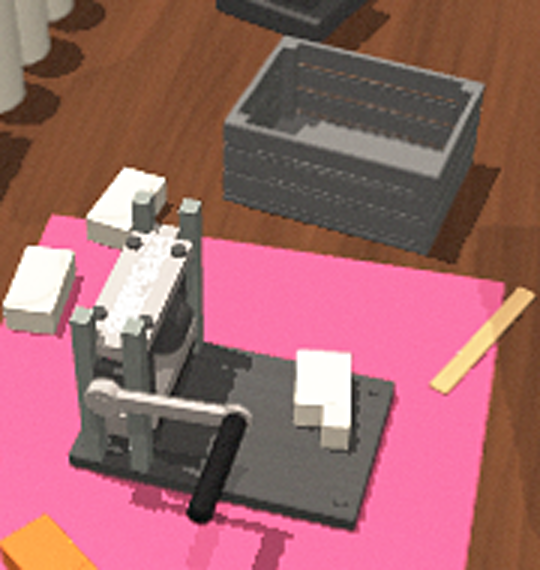

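The scene view shows the clamp's loading end facing the robot, with the bed corners near (258,230), (321,214), (353,301) and (285,321). The reject, with its notch, sits at about (280,239). The crate is on the left at about (145,293) and the black grip is at (360,213). The pink and orange notched blocks are decoys. Next I'll fit poses from both views.

```bash
python3 - <<'E'
import cv2
for f,(x0,x1,y0,y1),n in [('scene0',(95,195,230,355),'a'),('scene0',(250,330,205,270),'b'),('side0',(310,405,105,190),'c'),('side0',(320,380,205,280),'d')]:
    a=cv2.imread(f'pics/{f}.png')[y0:y1,x0:x1]; s={'a':5,'b':7,'c':7,'d':7}[n]
    a=cv2.resize(a,None,fx=s,fy=s,interpolation=cv2.INTER_CUBIC)
    for x in range(x0,x1,10): cv2.putText(a,str(x),((x-x0)*s,10),0,.35,(0,0,255)); cv2.line(a,((x-x0)*s,0),((x-x0)*s,a.shape[0]),(0,200,255),1)
    for y in range(y0,y1,10): cv2.putText(a,str(y),(0,(y-y0)*s+10),0,.35,(0,0,255)); cv2.line(a,(0,(y-y0)*s),(a.shape[1],(y-y0)*s),(0,200,255),1)
    cv2.imwrite(f'pics/z{n}.png',a)
E
```

```text
(no output)
```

View pics/za.png

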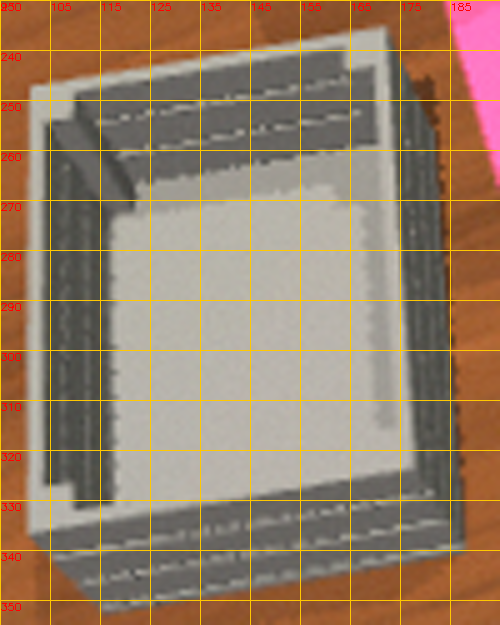

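View pics/zb.png

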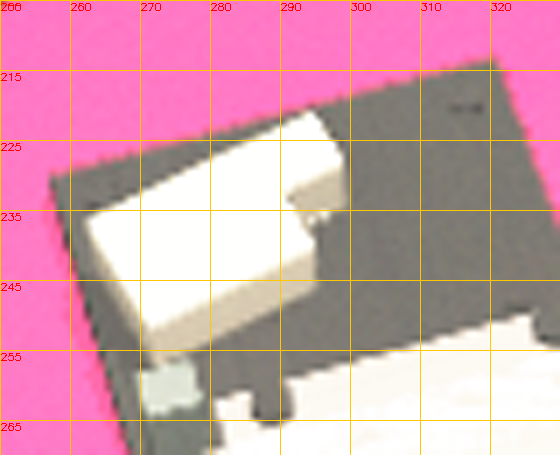

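View pics/zc.png

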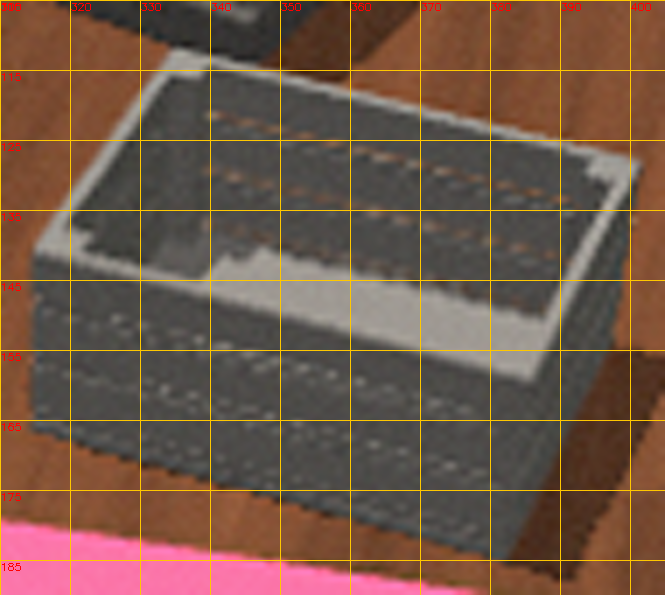

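View pics/zd.png

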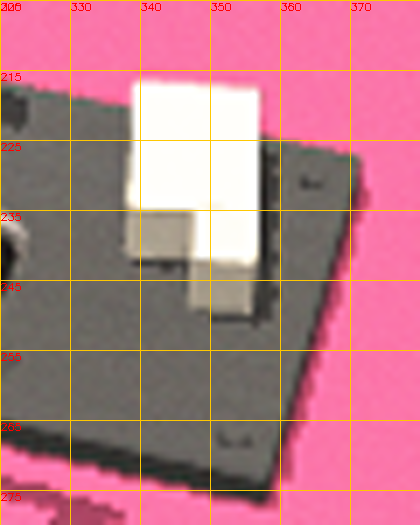

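```bash
cat > fit.py <<'E'
from h import *
from scipy.optimize import least_squares as LS
S=load('scene0');D=load('side0')
def T(p,L,z): 
    L=np.array(L,float);c,s=np.cos(p[2]),np.sin(p[2])
    return np.c_[p[0]+c*L[:,0]-s*L[:,1],p[1]+s*L[:,0]+c*L[:,1],np.full(len(L),z) if np.isscalar(z) else z]
def fit(name,Ls,us,Ld,ud,z,p0):
    f=lambda p:np.r_[(proj(S,T(p,Ls,z))-us).ravel(),(proj(D,T(p,Ld,z))-ud).ravel() if len(Ld) else []]
    r=LS(f,p0,loss='soft_l1'); print(name,np.round(r.x,4),'res',np.round(f(r.x),1)); return r.x
m=.001
c=fit('clamp',np.array([[-120,-75],[-120,75],[110,75],[110,-75]])*m,[[257.7,230.3],[321,213.7],[352.9,300.9],[284.9,320.9]],
 np.array([[-120,-75],[-120,75],[110,75]])*m,[[371.7,227.1],[358.6,274.8],[263.3,252.3]],.016,[.5,-.1,0])
r=fit('reject',np.array([[-22,-40],[-22,40],[0,40],[0,18],[22,18],[22,-40]])*m,[[262,236.1],[294.6,220.9],[299.3,227.9],[291,233],[295.1,240.3],[271,251.7]],
 np.array([[-22,40],[-22,-40],[22,-40],[22,18],[0,40]])*m,[[357,242.6],[357.1,217.7],[338.7,216.4],[338.1,235],[347.1,242.3]],.044,[.45,-.15,0])
k=fit('crate',np.array([[-100,-75],[-100,75],[100,75],[100,-75]])*m,[[101,247.2],[172.2,235],[178,324],[100.6,337]],
 np.array([[100,-75],[-100,-75],[-100,75],[100,75]])*m,[[335,111.9],[401.1,127.9],[386.1,159.6],[314.7,140]],.09,[.5,-.4,0])
# lever
def gp(a,y):
    x=70-100*np.cos(a);z=105+100*np.sin(a)
    return T(c,np.array([[x,yy] for yy in y])*m,np.full(len(y),z*m))
for a in [0,.05,.1,.15,.2,.25,.3]:
    print(a,np.round(proj(S,gp(a,[87,177])),1).tolist(),np.round(proj(D,gp(a,[87,177])),1).tolist(),np.round(gp(a,[132])[0],3))
E
python3 fit.py
```

```text
clamp [ 0.5611 -0.0581 -0.0634] res [-0.6 -0.5  0.4 -1.2  1.7  0.1 -0.2  0.6  0.6  0.1 -0.  -0.9 -0.5 -0.4]
reject [ 0.4905 -0.08    0.1486] res [ 0.2  0.5  0.3  0.   0.4  0.4 -0.3 -0.3  0.4 -0.   0.4  0.3  0.  -0.2
  0.4 -0.2  0.6  0.1  0.2 -0.7  0.4 -0.4]
crate [ 0.517  -0.393  -0.1799] res [ 0.1  0.5  0.1  0.7  0.  -0.1 -0.1 -0.   0.1  0.   0.8  0.2 -0.  -0.2
  0.1  0.8]
0 [[339.4, 221.9], [380.4, 210.8]] [[319.0, 243.4], [306.7, 275.7]] [0.539 0.076 0.105]
0.05 [[339.4, 220.7], [380.6, 209.5]] [[319.0, 241.8], [306.6, 274.2]] [0.54  0.075 0.11 ]
0.1 [[339.5, 219.5], [380.9, 208.3]] [[318.8, 240.2], [306.4, 272.6]] [0.54  0.075 0.115]
0.15 [[339.7, 218.4], [381.2, 207.2]] [[318.6, 238.6], [306.0, 271.0]] [0.541 0.075 0.12 ]
0.2 [[339.8, 217.4], [381.5, 206.2]] [[318.2, 237.0], [305.6, 269.4]] [0.541 0.075 0.125]
0.25 [[340.0, 216.6], [381.8, 205.3]] [[317.7, 235.3], [305.0, 267.8]] [0.543 0.075 0.13 ]
0.3 [[340.3, 215.8], [382.3, 204.5]] [[317.1, 233.6], [304.3, 266.1]] [0.544 0.075 0.135]
```

```bash
cat > plan.py <<'E'
from h import *
def down(yx): # tool x at world angle yx, z down
    c,s=np.cos(yx),np.sin(yx); return R.from_matrix(np.array([[c,s,0],[s,-c,0],[0,0,-1]]))
def plan(pos,yx,n,grip,tilt=None,start=None):
    o=get_obs(); p=np.array(o['eef_pos']); r=Rq(o['eef_rot'])
    g=down(yx); w=(g*r.inv()).as_rotvec(); P=np.array(pos)
    rows=[]
    for i in range(n):
        ra=R.from_rotvec(w*i/n)*r; d=ra.inv().apply((P-p)/n)/.2; a=ra.inv().apply(w/n)/np.radians(60)
        rows.append(' '.join(f'{v:.3f}' for v in np.r_[d,a])+f' {grip}')
    print('t',round(o['time_s'],2),'dist/row mm',round(np.linalg.norm(P-p)/n*1e3,1),'deg/row',round(np.degrees(np.linalg.norm(w))/n,2))
    for i in range(0,n,10): print('; '.join(rows[i:i+10]))
def st():
    o=get_obs(); r=Rq(o['eef_rot']).as_matrix(); print('t',round(o['time_s'],2),'p',np.round(o['eef_pos'],4),'yx',round(np.arctan2(r[1,0],r[0,0]),4),'z',np.round(r[:,2],3),'op',round(o['opening'],3),'F',np.round(o['wrist_force'],1),'q',np.round(o['q'],2))
E
python3 -c "
from plan import *
plan([.492,-.091,.17],1.719,17,1)"
```

```text
t 2.1 dist/row mm 32.1 deg/row 4.65
0.128 -0.096 0.018 0.000 0.000 -0.078 1; 0.135 -0.085 0.018 0.000 0.000 -0.078 1; 0.141 -0.074 0.018 0.000 0.000 -0.078 1; 0.147 -0.062 0.018 0.000 0.000 -0.078 1; 0.151 -0.050 0.018 0.000 0.000 -0.078 1; 0.155 -0.038 0.018 0.000 0.000 -0.078 1; 0.158 -0.025 0.018 0.000 0.000 -0.078 1; 0.159 -0.012 0.018 0.000 0.000 -0.078 1; 0.160 0.001 0.018 0.000 0.000 -0.078 1; 0.159 0.014 0.018 0.000 0.000 -0.078 1
0.157 0.027 0.018 0.000 0.000 -0.078 1; 0.155 0.039 0.018 0.000 0.000 -0.078 1; 0.151 0.052 0.018 0.000 0.000 -0.078 1; 0.146 0.064 0.018 0.000 0.000 -0.078 1; 0.141 0.075 0.018 0.000 0.000 -0.078 1; 0.134 0.087 0.018 0.000 0.000 -0.078 1; 0.127 0.097 0.018 0.000 0.000 -0.078 1
```

Emit:
arm_command(
  motion="0.13 -0.1 0.01 0 0 -0.08 1; 0.135 -0.085 0.01 0 0 -0.08 1; 0.14 -0.075 0.01 0 0 -0.08 1; 0.145 -0.06 0.01 0 0 -0.08 1; 0.15 -0.05 0.01 0 0 -0.08 1; 0.155 -0.04 0.01 0 0 -0.08 1; 0.16 -0.025 0.01 0 0 -0.08 1; 0.16 -0.01 0.01 0 0 -0.08 1; 0.16 0 0.01 0 0 -0.08 1; 0.16 0.015 0.01 0 0 -0.08 1",
)

```text
time_s: 2.93
eef_pos: [0.3646, -0.2668, 0.2105]
eef_rot: [0.003, 0.825, 0.566, -0.001]
wrist_force: [1.0, 0.2, -0.1]
opening: 1.006
```

```bash
python3 -c "
from plan import *
st();plan([.492,-.091,.17],1.719,10,1)"
```

```text
t 2.93 p [ 0.3646 -0.2668  0.2105] yx 1.2029 z [ 0.001 -0.006 -1.   ] op 1.006 F [ 1.   0.2 -0.1] q [-0.89 -0.09  1.93 -0.    1.29 -0.52]
t 2.93 dist/row mm 22.1 deg/row 2.96
0.105 0.028 0.020 0.000 0.001 -0.049 1; 0.103 0.033 0.020 0.000 0.001 -0.049 1; 0.102 0.038 0.020 0.000 0.001 -0.049 1; 0.099 0.044 0.020 0.000 0.001 -0.049 1; 0.097 0.049 0.020 0.000 0.001 -0.049 1; 0.094 0.054 0.020 0.000 0.001 -0.049 1; 0.092 0.058 0.020 0.000 0.001 -0.049 1; 0.088 0.063 0.020 0.000 0.001 -0.049 1; 0.085 0.068 0.020 0.000 0.001 -0.049 1; 0.081 0.072 0.020 0.000 0.001 -0.049 1
```

Emit:
arm_command(
  motion="0.11 0.03 0.02 0 0 -0.05 1; 0.105 0.035 0.02 0 0 -0.05 1; 0.1 0.04 0.02 0 0 -0.05 1; 0.1 0.045 0.02 0 0 -0.05 1; 0.1 0.05 0.02 0 0 -0.05 1; 0.095 0.055 0.02 0 0 -0.05 1; 0.09 0.06 0.02 0 0 -0.05 1; 0.09 0.065 0.02 0 0 -0.05 1; 0.085 0.07 0.02 0 0 -0.05 1; 0.08 0.07 0.02 0 0 -0.05 1",
)

```text
time_s: 3.77
eef_pos: [0.499, -0.0755, 0.1705]
eef_rot: [0.006, 0.637, 0.77, -0.001]
wrist_force: [0.9, -0.1, -0.2]
opening: 0.997
```

```bash
python3 -c "
from plan import *
st();c=snap('wrist','w1.png');plan([.492,-.091,.08],1.719,5,1)"
```

```text
t 3.77 p [ 0.499  -0.0755  0.1705] yx 1.7592 z [ 0.007 -0.01  -1.   ] op 0.997 F [ 0.9 -0.1 -0.2] q [-0.38  0.08  1.85 -0.01  1.2  -0.57]
t 3.82 dist/row mm 18.4 deg/row 0.53
-0.016 -0.012 0.090 0.001 0.002 0.009 1; -0.016 -0.012 0.090 0.001 0.002 0.009 1; -0.016 -0.011 0.090 0.001 0.002 0.009 1; -0.016 -0.011 0.090 0.001 0.002 0.009 1; -0.017 -0.011 0.090 0.001 0.002 0.009 1
```

View pics/w1.png

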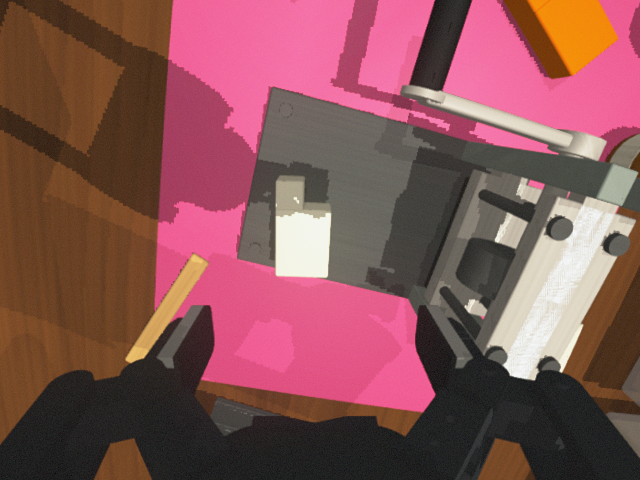

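The wrist view shows the reject with its notch at about (302,235), between the fingers, and the lever and grip at the upper right. I'll check it against my fit.

```bash
python3 -c "
from h import *
c=load('w1');p=[.4905,-.08,.1486]
co,s=np.cos(p[2]),np.sin(p[2])
L=np.array([[-22,-40],[-22,40],[0,40],[0,18],[22,18],[22,-40]])*1e-3
W=np.c_[p[0]+co*L[:,0]-s*L[:,1],p[1]+s*L[:,0]+co*L[:,1],np.full(6,.044)]
u=proj(c,W);print(np.round(u))
im=cv2.imread('pics/w1.png');cv2.polylines(im,[np.int32(u)],True,(0,0,255),1);cv2.imwrite('pics/w1b.png',cv2.resize(im[150:300,220:360],None,fx=4,fy=4))
"
```

```text
[[273. 275.]
 [273. 179.]
 [302. 180.]
 [301. 208.]
 [330. 209.]
 [326. 277.]]
```

View pics/w1b.png

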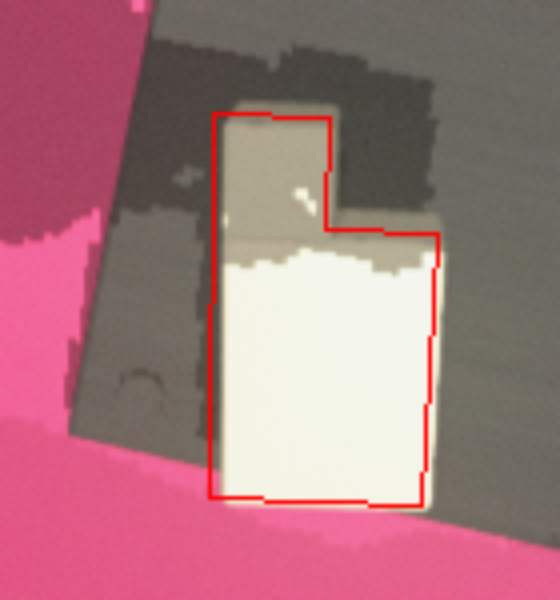

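Emit:
arm_command(
  motion="-0.02 -0.01 0.09 0 0 0.01 1; -0.02 -0.01 0.09 0 0 0.01 1; -0.015 -0.01 0.09 0 0 0.01 1; -0.015 -0.01 0.09 0 0 0.01 1; -0.015 -0.01 0.09 0 0 0 1; 0 0 0 0 0 0 1",
)

```text
time_s: 4.32
eef_pos: [0.4968, -0.0902, 0.0785]
eef_rot: [0.008, 0.65, 0.76, 0.001]
wrist_force: [-0.2, 0.3, -0.1]
opening: 1.0
```

```bash
python3 -c "
from plan import *
st();plan([.493,-.091,.022],1.719,5,1)"
```

```text
t 4.32 p [ 0.4968 -0.0902  0.0785] yx 1.7263 z [ 0.013 -0.009 -1.   ] op 1.0 F [-0.2  0.3 -0.1] q [-0.41  0.22  1.91 -0.    1.   -0.57]
t 4.32 dist/row mm 11.3 deg/row 0.2
0.000 -0.005 0.056 0.002 0.002 0.001 1; 0.000 -0.004 0.057 0.002 0.002 0.001 1; 0.000 -0.004 0.057 0.002 0.002 0.001 1; 0.000 -0.004 0.057 0.002 0.002 0.001 1; -0.000 -0.004 0.057 0.002 0.002 0.001 1
```

Emit:
arm_command(
  motion="0 -0.006 0.06 0 0 0 1; 0 -0.006 0.06 0 0 0 1; 0 -0.006 0.055 0 0.005 0 1; 0 -0.005 0.055 0.005 0.005 0 1; 0 -0.004 0.05 0.005 0.005 0 1; 0 0 0 0 0 0 1",
)

```text
time_s: 4.82
eef_pos: [0.4942, -0.0926, 0.0231]
eef_rot: [-0.001, 0.65, 0.76, 0.003]
wrist_force: [-0.6, -0.7, -1.0]
opening: 0.997
```

```bash
python3 -c "
from plan import *
st();c=snap('wrist','w2.png')"
```

```text
t 4.82 p [ 0.4942 -0.0926  0.0231] yx 1.7252 z [ 0.003  0.005 -1.   ] op 0.997 F [-0.6 -0.7 -1. ] q [-0.43  0.32  1.92  0.01  0.9  -0.58]
```

View pics/w2.png

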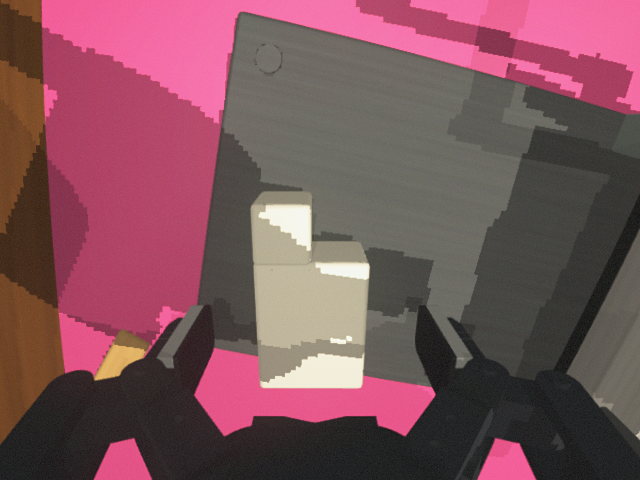

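The block sits centred between the pads at about (312,320), with its whole section between the fingers. Closing the gripper now.

Emit:
arm_command(
  motion="0 0 0 0 0 0 0; 0 0 0 0 0 0 0; 0 0 0 0 0 0 0; 0 0 0 0 0 0 0; 0 0 0 0 0 0 0; 0 0 0 0 0 0 0; 0 0 0 0 0 0 0; 0 0 0 0 0 0 0",
)

```text
time_s: 5.53
eef_pos: [0.4972, -0.0935, 0.0269]
eef_rot: [0.002, 0.65, 0.76, 0.003]
wrist_force: [0.2, -0.5, -1.0]
opening: 0.5
```

```bash
python3 -c "
from plan import *
st();plan([.493,-.093,.2],1.72,9,0)"
```

```text
t 5.53 p [ 0.4972 -0.0935  0.0269] yx 1.7258 z [ 0.008  0.002 -1.   ] op 0.5 F [ 0.2 -0.5 -1. ] q [-0.42  0.32  1.92  0.01  0.9  -0.58]
t 5.53 dist/row mm 19.2 deg/row 0.07
0.001 -0.001 -0.096 0.001 -0.000 0.001 0; 0.001 -0.002 -0.096 0.001 -0.000 0.001 0; 0.001 -0.002 -0.096 0.001 -0.000 0.001 0; 0.001 -0.002 -0.096 0.001 -0.000 0.001 0; 0.001 -0.002 -0.096 0.001 -0.000 0.001 0; 0.001 -0.002 -0.096 0.001 -0.000 0.001 0; 0.001 -0.002 -0.096 0.001 -0.000 0.001 0; 0.001 -0.002 -0.096 0.001 -0.000 0.001 0; 0.001 -0.002 -0.096 0.001 -0.000 0.001 0
```

Emit:
arm_command(
  motion="0 0 -0.05 0 0 0 0; 0 0 -0.1 0 0 0 0; 0 0 -0.1 0 0 0 0; 0 0 -0.1 0 0 0 0; 0 0 -0.1 0 0 0 0; 0 0 -0.1 0 0 0 0; 0 0 -0.1 0 0 0 0; 0 0 -0.1 0 0 0 0",
)

```text
time_s: 6.2
eef_pos: [0.491, -0.0916, 0.1816]
eef_rot: [-0.004, 0.65, 0.76, 0.002]
wrist_force: [0.5, -0.6, -0.9]
opening: 0.499
```

```bash
python3 -c "
from plan import *
st();plan([.517,-.393,.18],1.39,10,0); c=snap('wrist','w3.png')"
```

```text
t 6.2 p [ 0.491  -0.0916  0.1816] yx 1.7257 z [-0.003  0.007 -1.   ] op 0.499 F [ 0.5 -0.6 -0.9] q [-0.43  0.07  1.84  0.01  1.24 -0.58]
t 6.2 dist/row mm 30.3 deg/row 1.92
-0.151 -0.010 -0.000 -0.000 -0.001 0.032 0; -0.151 -0.005 -0.000 -0.000 -0.001 0.032 0; -0.151 -0.000 -0.000 -0.000 -0.001 0.032 0; -0.151 0.005 -0.000 -0.000 -0.001 0.032 0; -0.151 0.010 0.000 -0.000 -0.001 0.032 0; -0.151 0.015 0.000 -0.000 -0.001 0.032 0; -0.150 0.020 0.000 -0.000 -0.001 0.032 0; -0.149 0.025 0.000 -0.000 -0.001 0.032 0; -0.148 0.030 0.001 -0.000 -0.001 0.032 0; -0.147 0.035 0.001 -0.000 -0.001 0.032 0
```

View pics/w3.png

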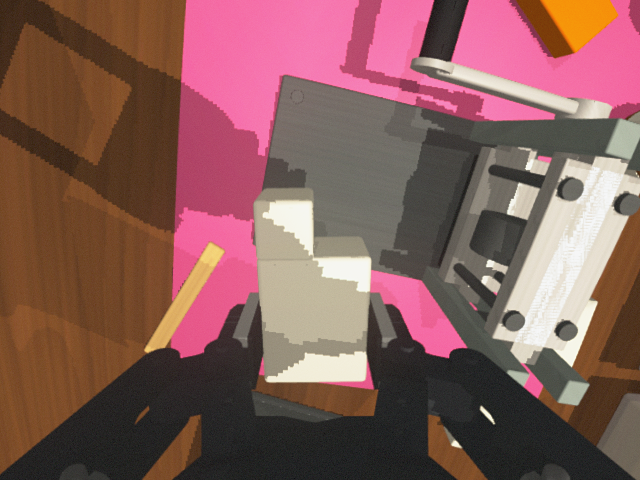

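The reject is lifted and held, at about (312,310) in the picture. Next I'll carry it over the crate.

Emit:
arm_command(
  motion="-0.15 -0.01 0 0 0 0.03 0; -0.15 -0.005 0 0 0 0.03 0; -0.15 0 0 0 0 0.03 0; -0.15 0.005 0 0 0 0.03 0; -0.15 0.01 0 0 0 0.03 0; -0.15 0.015 0 0 0 0.03 0; -0.15 0.02 0 0 0 0.03 0; -0.15 0.025 0 0 0 0.03 0; -0.15 0.03 0 0 0 0.03 0; -0.15 0.035 0 0 0 0.03 0",
)

```text
time_s: 7.08
eef_pos: [0.5235, -0.3996, 0.1915]
eef_rot: [0.002, 0.762, 0.647, 0.005]
wrist_force: [0.8, 0.2, -1.0]
opening: 0.497
```

```bash
python3 -c "
from plan import *
st();plan([.516,-.403,.045],1.39,8,0)"
```

```text
t 7.08 p [ 0.5235 -0.3996  0.1915] yx 1.4077 z [ 0.01   0.004 -1.   ] op 0.497 F [ 0.8  0.2 -1. ] q [-0.84  0.39  1.42  0.01  1.32 -0.68]
t 7.08 dist/row mm 18.3 deg/row 0.15
-0.003 -0.005 0.091 0.001 -0.001 0.002 0; -0.003 -0.005 0.092 0.001 -0.001 0.002 0; -0.003 -0.005 0.092 0.001 -0.001 0.002 0; -0.003 -0.005 0.092 0.001 -0.001 0.002 0; -0.003 -0.005 0.092 0.001 -0.001 0.002 0; -0.003 -0.005 0.092 0.001 -0.001 0.002 0; -0.003 -0.004 0.092 0.001 -0.001 0.002 0; -0.003 -0.004 0.092 0.001 -0.001 0.002 0
```

Emit:
arm_command(
  motion="0 -0.01 0.09 0 0 0.005 0; 0 -0.01 0.09 0 0 0.005 0; 0 -0.005 0.09 0 0 0 0; -0.005 -0.005 0.09 0 0 0 0; -0.005 -0.005 0.09 0 0 0 0; -0.005 0 0.09 0 0 0 0; 0 0 0.09 0 0 0 0; 0 0 0.09 0 0 0 0; 0 0 0 0 0 0 0",
)

```text
time_s: 7.83
eef_pos: [0.5154, -0.4113, 0.0426]
eef_rot: [0.004, 0.77, 0.639, 0.004]
wrist_force: [-1.4, 1.7, -1.4]
opening: 0.501
```

```bash
python3 -c "
from plan import *
st();c=snap('wrist','w4.png')"
```

```text
t 7.83 p [ 0.5154 -0.4113  0.0426] yx 1.3854 z [ 0.012 -0.001 -1.   ] op 0.501 F [-1.4  1.7 -1.4] q [-0.86  0.57  1.5   0.01  1.06 -0.68]
```

View pics/w4.png

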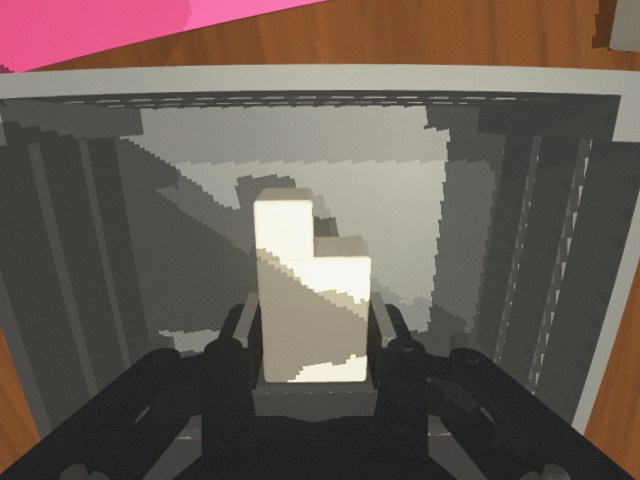

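The block is well inside the crate walls, so I'll lower it a little more and release.

Emit:
arm_command(
  motion="0.02 0 0.04 0 0 0 0; 0 0 0.02 0 0 0 0; 0 0 0 0 0 0 1; 0 0 0 0 0 0 1; 0 0 0 0 0 0 1; 0 0 0 0 0 0 1; 0 0 0 0 0 0 1; 0 0 0 0 0 0 1; 0 0 -0.1 0 0 0 1; 0 0 -0.15 0 0 0 1",
)

```text
time_s: 8.72
eef_pos: [0.5165, -0.4073, 0.0838]
eef_rot: [0.005, 0.769, 0.639, 0.004]
wrist_force: [0.2, -0.1, -0.2]
opening: 1.0
```

Emit:
arm_command(
  motion="0 0 -0.2 0 0 0 1; 0 0 -0.2 0 0 0 1; 0 0 -0.2 0 0 0 1; 0 0 -0.2 0 0 0 1; 0 0 -0.2 0 0 0 1",
)

```text
time_s: 9.13
eef_pos: [0.5109, -0.404, 0.2867]
eef_rot: [-0.001, 0.77, 0.639, 0.004]
wrist_force: [0.7, -0.7, 0.7]
opening: 1.001
```

```bash
python3 -c "
from plan import *
st();c=snap('wrist','w5.png');plan([.54,.082,.24],1.507,14,1)"
```

```text
t 9.13 p [ 0.5109 -0.404   0.2867] yx 1.3853 z [ 0.006  0.007 -1.   ] op 1.001 F [ 0.7 -0.7  0.7] q [-0.86  0.31  1.34  0.01  1.49 -0.67]
t 9.18 dist/row mm 35.2 deg/row 0.5
0.173 -0.023 0.020 0.001 0.000 -0.008 1; 0.174 -0.022 0.020 0.001 0.000 -0.008 1; 0.174 -0.020 0.020 0.001 0.000 -0.008 1; 0.174 -0.019 0.020 0.001 0.000 -0.008 1; 0.174 -0.017 0.020 0.001 0.000 -0.008 1; 0.174 -0.016 0.020 0.001 0.000 -0.008 1; 0.174 -0.014 0.020 0.001 0.000 -0.008 1; 0.174 -0.012 0.020 0.001 0.000 -0.008 1; 0.175 -0.011 0.020 0.001 0.000 -0.008 1; 0.175 -0.009 0.020 0.001 0.000 -0.008 1
0.175 -0.008 0.020 0.001 0.000 -0.008 1; 0.175 -0.006 0.021 0.001 0.000 -0.008 1; 0.175 -0.005 0.021 0.001 0.000 -0.008 1; 0.175 -0.003 0.021 0.001 0.000 -0.008 1
```

View pics/w5.png

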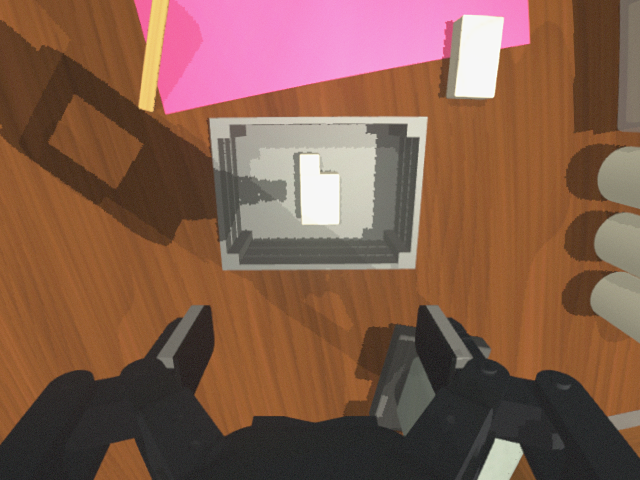

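The reject now lies on the crate floor at about (319,190). On to the lever.

Emit:
arm_command(
  motion="0.175 -0.025 0.02 0 0 -0.01 1; 0.175 -0.02 0.02 0 0 -0.01 1; 0.175 -0.02 0.02 0 0 -0.01 1; 0.175 -0.02 0.02 0 0 -0.01 1; 0.175 -0.015 0.02 0 0 -0.01 1; 0.175 -0.015 0.02 0 0 -0.01 1; 0.175 -0.015 0.02 0 0 -0.01 1; 0.175 -0.01 0.02 0 0 -0.01 1; 0.175 -0.01 0.02 0 0 -0.01 1; 0.175 -0.01 0.02 0 0 -0.01 1",
)

```text
time_s: 10.02
eef_pos: [0.5343, -0.0543, 0.2622]
eef_rot: [0.021, 0.738, 0.675, 0.005]
wrist_force: [1.0, -0.1, 0.5]
opening: 0.999
```

```bash
python3 -c "
from plan import *
st();plan([.54,.08,.24],1.507,5,1)"
```

```text
t 10.02 p [ 0.5343 -0.0543  0.2622] yx 1.4811 z [ 0.036 -0.025 -0.999] op 0.999 F [ 1.  -0.1  0.5] q [-0.31  0.04  1.7  -0.01  1.36 -0.22]
t 10.02 dist/row mm 27.2 deg/row 0.58
0.135 -0.007 0.019 0.007 0.004 -0.005 1; 0.135 -0.006 0.020 0.007 0.004 -0.005 1; 0.135 -0.005 0.020 0.007 0.004 -0.005 1; 0.135 -0.005 0.021 0.007 0.004 -0.005 1; 0.134 -0.004 0.022 0.007 0.004 -0.005 1
```

Emit:
arm_command(
  motion="0.135 -0.005 0.02 0.01 0.005 -0.005 1; 0.135 -0.005 0.02 0.01 0.005 -0.005 1; 0.135 -0.005 0.02 0.01 0.005 -0.005 1; 0.135 -0.005 0.02 0.005 0.005 -0.005 1; 0.135 -0.005 0.02 0.005 0.005 -0.005 1; 0 0 0 0 0 0 1",
)

```text
time_s: 10.52
eef_pos: [0.5383, 0.0938, 0.2399]
eef_rot: [-0.004, 0.726, 0.687, 0.002]
wrist_force: [0.2, 0.4, -0.7]
opening: 1.002
```

```bash
cat > ov.py <<'E'
from plan import *
import sys
def CT(x,y,z):
    p=[.5611,-.0581,-.0634];c,s=np.cos(p[2]),np.sin(p[2])
    return np.array([p[0]+(c*x-s*y)/1e3,p[1]+(s*x+c*y)/1e3,z/1e3])
def gr(a,y): return CT(70-100*np.cos(a),y,105+100*np.sin(a))
if __name__=='__main__':
    f=sys.argv[1];st();snap(sys.argv[2],f+'.png');c=load(f);im=cv2.imread('pics/'+f+'.png')
    for a,col in zip(map(float,sys.argv[3:]),[(0,0,255),(0,255,0),(255,0,0),(0,255,255)]):
        u=np.int32(proj(c,[gr(a,87),gr(a,177)]));cv2.line(im,u[0].tolist(),u[1].tolist(),col,1)
    cv2.imwrite('pics/'+f+'o.png',im)
E
python3 ov.py w6 wrist 0 .1 .2
```

```text
t 10.52 p [0.5383 0.0938 0.2399] yx 1.5158 z [-0.002  0.007 -1.   ] op 1.002 F [ 0.2  0.4 -0.7] q [-0.05  0.11  1.67  0.01  1.37  0.  ]
```

View pics/w6o.png

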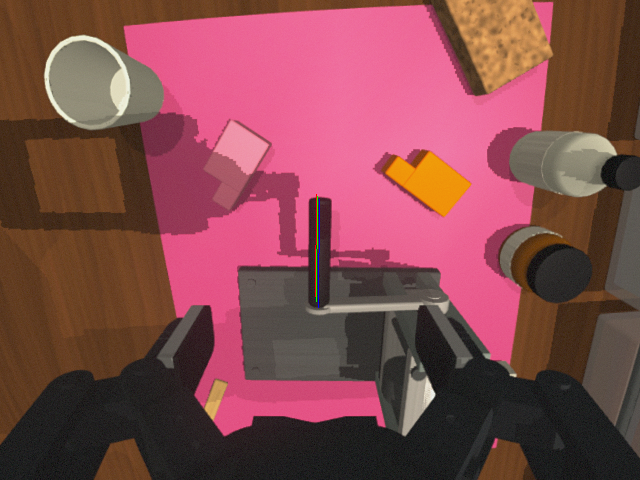

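The fitted grip overlays the black bar at about (319,250). Descending onto it.

```bash
python3 -c "
from plan import *
plan([.541,.080,.098],1.507,7,1)"
```

```text
t 10.57 dist/row mm 20.4 deg/row 0.09
-0.009 0.003 0.102 -0.000 -0.001 0.001 1; -0.009 0.002 0.102 -0.000 -0.001 0.001 1; -0.009 0.002 0.102 -0.000 -0.001 0.001 1; -0.009 0.002 0.102 -0.000 -0.001 0.001 1; -0.009 0.002 0.102 -0.000 -0.001 0.001 1; -0.009 0.002 0.102 -0.000 -0.001 0.001 1; -0.009 0.002 0.102 -0.000 -0.001 0.001 1
```

Emit:
arm_command(
  motion="-0.01 0 0.1 0 0 0 1; -0.01 0 0.1 0 0 0 1; -0.01 0 0.1 0 0 0 1; -0.01 0 0.1 0 0 0 1; -0.01 0 0.1 0 0 0 1; -0.01 0 0.1 0 0 0 1; -0.01 0 0.1 0 0 0 1; 0 0 0 0 0 0 1",
)

```text
time_s: 11.23
eef_pos: [0.5423, 0.0707, 0.0998]
eef_rot: [0.004, 0.727, 0.686, 0.004]
wrist_force: [-1.5, -0.2, 0.1]
opening: 0.998
```

```bash
python3 ov.py w7 wrist 0 .1 .2; python3 ov.py s7 side 0 .1 .2;python3 -c "
import cv2
a=cv2.imread('pics/s7.png')[160:290,250:400];cv2.imwrite('pics/s7c.png',cv2.resize(a,None,fx=4,fy=4))"
```

```text
t 11.23 p [0.5423 0.0707 0.0998] yx 1.5133 z [ 0.011  0.    -1.   ] op 0.998 F [-1.5 -0.2  0.1] q [-0.09  0.27  1.79  0.    1.07 -0.03]
t 11.28 p [0.5435 0.0707 0.1017] yx 1.5133 z [ 0.013  0.    -1.   ] op 1.001 F [-0.7 -0.   0.1] q [-0.09  0.27  1.79  0.    1.07 -0.03]
```

View pics/w7o.png

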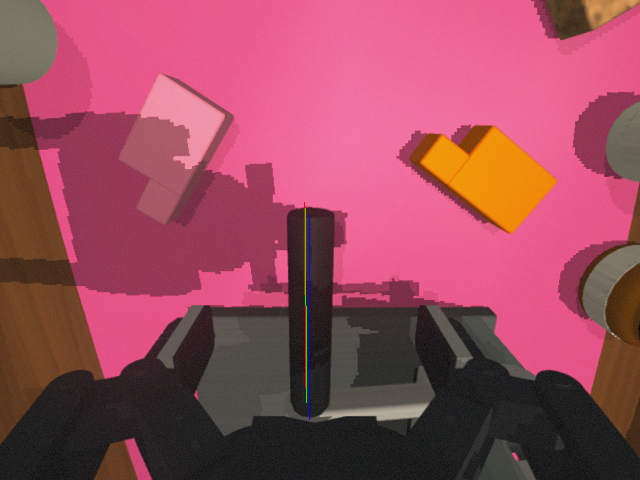

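View pics/s7c.png

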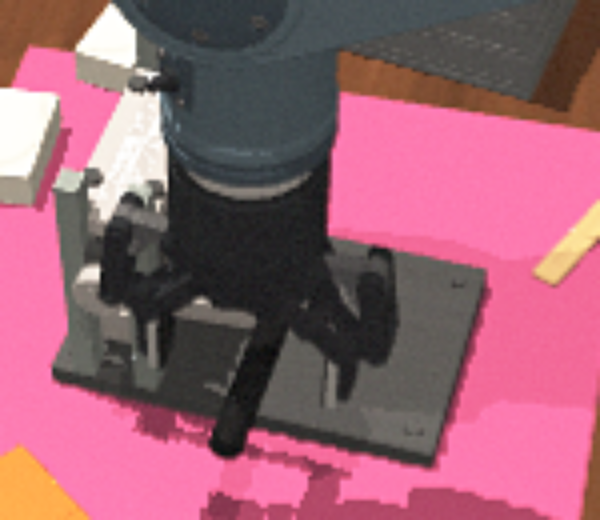

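The bar is centred between the pads at about (311,310). I'll shift 9 mm outward along it and close.

Emit:
arm_command(
  motion="0.045 0.005 0.02 0 0 0 1; 0.01 0 0.01 0 0 0 1; 0 0 0 0 0 0 0; 0 0 0 0 0 0 0; 0 0 0 0 0 0 0; 0 0 0 0 0 0 0; 0 0 0 0 0 0 0; 0 0 0 0 0 0 0; 0 0 0 0 0 0 0; 0 0 0 0 0 0 0",
)

```text
time_s: 12.17
eef_pos: [0.541, 0.0834, 0.1007]
eef_rot: [0.002, 0.726, 0.687, 0.001]
wrist_force: [1.5, 0.6, -1.1]
opening: 0.184
```

```bash
python3 ov.py w8 wrist 0 .1 .2
```

```text
t 12.17 p [0.541  0.0834 0.1007] yx 1.5156 z [ 0.004 -0.001 -1.   ] op 0.184 F [ 1.5  0.6 -1.1] q [-0.06  0.27  1.78 -0.    1.08 -0.01]
```

View pics/w8o.png

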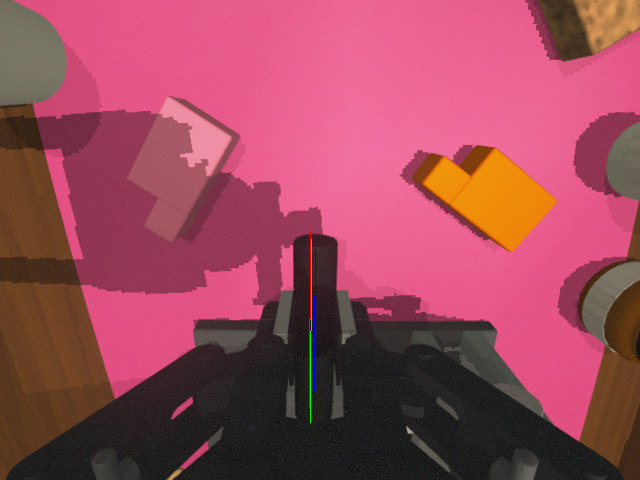

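The grip is held (opening 0.184). Now I'll swing it along the arc in steps, watching the force.

Emit:
arm_command(
  motion="0 0.007 -0.05 0 0 0 0; 0 0.0125 -0.05 0 0 0 0; 0 0.017 -0.047 0 0 0 0; 0 0.022 -0.045 0 0 0 0; 0 0.026 -0.043 0 0 0 0; 0 0 0 0 0 0 0",
)

```text
time_s: 12.72
eef_pos: [0.5525, 0.0824, 0.1473]
eef_rot: [-0.005, 0.727, 0.687, -0.005]
wrist_force: [0.7, -0.7, -1.7]
opening: 0.178
```

```bash
cat > lv.py <<'E'
from ov import *
o=get_obs(); p=np.array(o['eef_pos'])-Rq(o['eef_rot']).as_matrix()[:,2]*.019
d=p-CT(70,0,105); x=d[0]*np.cos(-.0634)+d[1]*np.sin(-.0634); y=-d[0]*np.sin(-.0634)+d[1]*np.cos(-.0634)
print('angle',round(np.arctan2(d[2],-x),3),'radius mm',round(np.hypot(d[2],x)*1e3,1),'x,z',np.round([x*1e3,d[2]*1e3],1),'y',round(y*1e3,1)); st()
E
python3 lv.py
```

```text
angle 0.612 radius mm 106.6 x,z [-87.2  61.3] y 139.7
t 12.72 p [0.5525 0.0824 0.1473] yx 1.5146 z [-0.014 -0.    -1.   ] op 0.178 F [ 0.7 -0.7 -1.7] q [-0.06  0.24  1.71 -0.    1.2  -0.01]
```

```bash
python3 ov.py s9 side .5 .55 .6;python3 -c "
import cv2
a=cv2.imread('pics/s9.png')[140:290,240:400];cv2.imwrite('pics/s9c.png',cv2.resize(a,None,fx=4,fy=4))"
```

```text
t 12.72 p [0.5525 0.0824 0.1473] yx 1.5146 z [-0.014 -0.    -1.   ] op 0.178 F [ 0.7 -0.7 -1.7] q [-0.06  0.24  1.71 -0.    1.2  -0.01]
```

View pics/s9c.png

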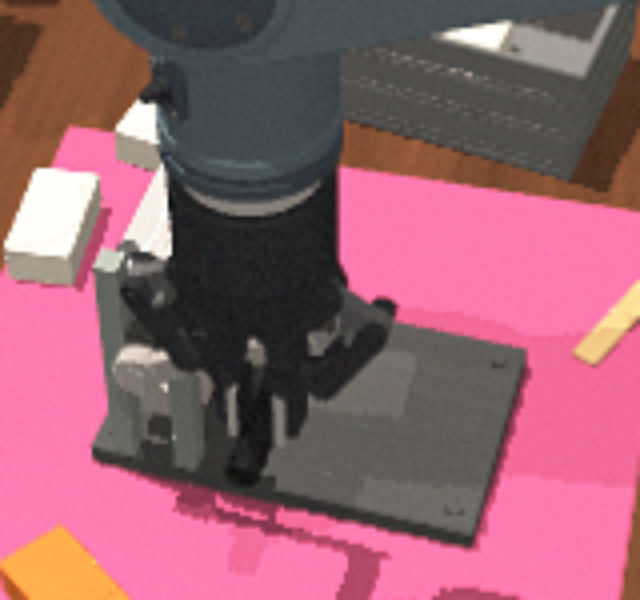

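The bar is in the jaws at about (302,250) in the side view and the lever is rising. Continuing the swing.

Emit:
arm_command(
  motion="0 0.03 -0.04 0.005 0 0 0; 0 0.034 -0.036 0.005 0 0 0; 0 0.0375 -0.033 0.005 0 0 0; 0 0.0405 -0.029 0 0 0 0; 0 0.043 -0.025 0 0 0 0; 0 0 0 0 0 0 0",
)

```text
time_s: 13.27
eef_pos: [0.5742, 0.0811, 0.1778]
eef_rot: [-0.026, 0.726, 0.687, -0.027]
wrist_force: [2.1, 12.9, -4.5]
opening: 0.177
```

```bash
python3 lv.py
```

```text
angle 0.959 radius mm 112.0 x,z [-64.3  91.7] y 139.8
t 13.27 p [0.5742 0.0811 0.1778] yx 1.5156 z [-0.075  0.001 -0.997] op 0.177 F [ 2.1 12.9 -4.5] q [-0.06  0.29  1.58 -0.    1.34 -0.01]
```

```bash
python3 ov.py s10 side .9 1.0; python3 ov.py c10 scene .9 1.0; python3 -c "
import cv2,numpy as np
from h import *
a=cv2.imread('pics/s10.png')[120:290,240:400];b=cv2.imread('pics/c10.png')[150:320,250:410];cv2.imwrite('pics/s10c.png',cv2.resize(np.hstack([a,b]),None,fx=2.5,fy=2.5,interpolation=cv2.INTER_CUBIC));print(get_obs()['torque'])"
```

```text
t 13.27 p [0.5742 0.0811 0.1778] yx 1.5156 z [-0.075  0.001 -0.997] op 0.177 F [ 2.1 12.9 -4.5] q [-0.06  0.29  1.58 -0.    1.34 -0.01]
t 13.32 p [0.5745 0.0813 0.1776] yx 1.5158 z [-0.073  0.001 -0.997] op 0.178 F [-6.5 -3.   2.9] q [-0.06  0.29  1.58 -0.    1.34 -0.01]
[-2.24537563  0.9075672  -0.47450064]
```

View pics/s10c.png

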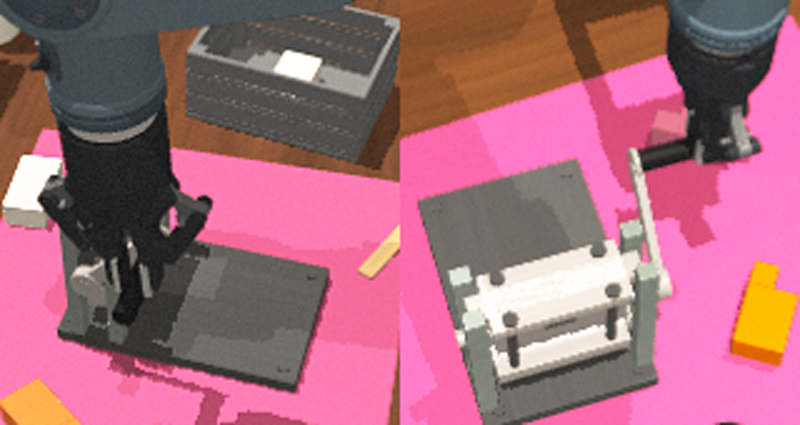

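```bash
python3 - <<'E'
from ov import *
c=load('c10')
im=cv2.imread('pics/c10.png')
s=6;a=cv2.resize(im[185:275,320:410],None,fx=s,fy=s,interpolation=cv2.INTER_CUBIC)
for al,col in [(.7,(0,0,255)),(.8,(0,255,0)),(.9,(255,0,0)),(1.,(0,255,255))]:
    u=proj(c,[gr(al,87),gr(al,177),CT(70,87,105)]); u=np.int32((u-[320,185])*s)
    cv2.line(a,u[0].tolist(),u[1].tolist(),col,1);cv2.line(a,u[0].tolist(),u[2].tolist(),col,1)
cv2.imwrite('pics/c10z.png',a)
E
```

```text
(no output)
```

View pics/c10z.png

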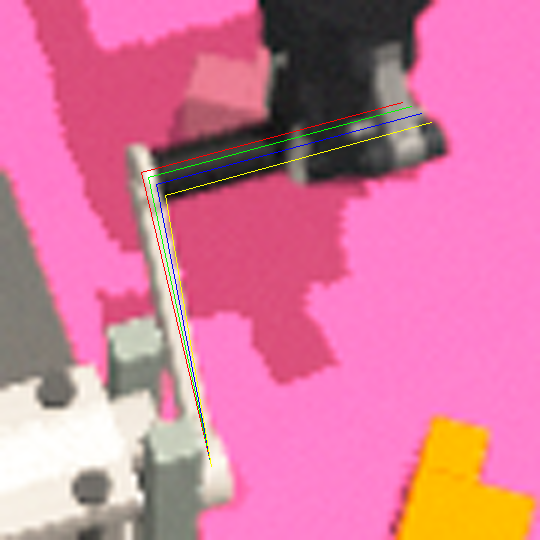

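The side view shows the bar gripped near the fingertips, and the scene overlay puts the lever at about 0.9 rad. Continuing.

Emit:
arm_command(
  motion="0 0.0405 -0.028 -0.01 0 0 0; 0 0.043 -0.025 -0.01 0 0 0; 0 0.0455 -0.02 -0.01 0 0 0; 0 0.0475 -0.015 -0.01 0 0 0; 0 0 0 0 0 0 0",
)

```text
time_s: 13.78
eef_pos: [0.5999, 0.0794, 0.1975]
eef_rot: [-0.019, 0.725, 0.688, -0.022]
wrist_force: [-0.7, -3.3, -5.4]
opening: 0.16
```

```bash
python3 lv.py; cat > zz.py <<'E'
from ov import *
f=sys.argv[1];snap('scene',f+'.png');c=load(f)
im=cv2.imread(f'pics/{f}.png')
s=5;x0,y0=310,170;a=cv2.resize(im[y0:y0+110,x0:x0+110],None,fx=s,fy=s,interpolation=cv2.INTER_CUBIC)
for al,col in zip(map(float,sys.argv[2:]),[(0,0,255),(0,255,0),(255,0,0),(0,255,255)]):
    u=proj(c,[gr(al,87),gr(al,177),CT(70,87,105)]); u=np.int32((u-[x0,y0])*s)
    cv2.line(a,u[0].tolist(),u[1].tolist(),col,1);cv2.line(a,u[0].tolist(),u[2].tolist(),col,1)
snap('side',f+'s.png');b=cv2.imread(f'pics/{f}s.png');b=cv2.resize(b[180:290,260:310],None,fx=5,fy=5)
cv2.imwrite(f'pics/{f}z.png',np.hstack([a,b]))
E
python3 zz.py c11 1.1 1.2 1.3 1.4
```

```text
angle 1.235 radius mm 118.0 x,z [-38.9 111.4] y 139.8
t 13.78 p [0.5999 0.0794 0.1975] yx 1.518 z [-0.058 -0.004 -0.998] op 0.16 F [-0.7 -3.3 -5.4] q [-0.06  0.32  1.51 -0.01  1.37 -0.01]
```

View pics/c11z.png

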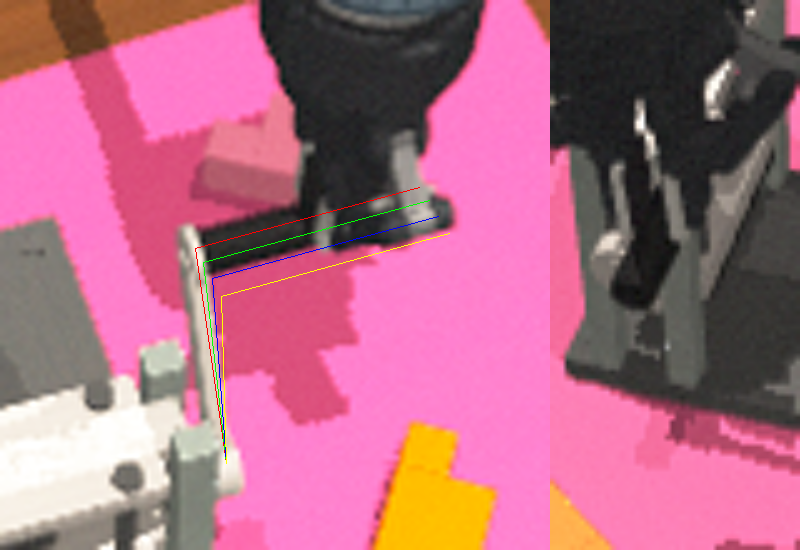

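The bar has slid to the very tips: the opening fell to 0.16 and the overlay puts the lever at about 1.15 rad. My path drifted radially outward because x motion was lost. I'll lower the lever back along the arc and re-grip deeper before it slips off.

Emit:
arm_command(
  motion="0 -0.045 0.015 0 0 0 0; 0 -0.043 0.025 0 0 0 0; 0 -0.04 0.035 0 0 0 0; 0 -0.035 0.045 0 0 0 0; 0 -0.03 0.05 0 0 0 0; 0 -0.025 0.05 0 0 0 0; 0 0 0 0 0 0 0",
)

```text
time_s: 14.47
eef_pos: [0.5608, 0.079, 0.1667]
eef_rot: [-0.008, 0.725, 0.688, -0.014]
wrist_force: [-0.1, 0.3, -0.2]
opening: -0.004
```

```bash
python3 lv.py; python3 zz.py c12 .4 .5 .6 .7
```

```text
angle 0.8 radius mm 112.5 x,z [-78.4  80.7] y 137.0
t 14.47 p [0.5608 0.079  0.1667] yx 1.519 z [-0.031 -0.009 -0.999] op -0.004 F [-0.1  0.3 -0.2] q [-0.06  0.25  1.66 -0.01  1.26 -0.01]
```

View pics/c12z.png

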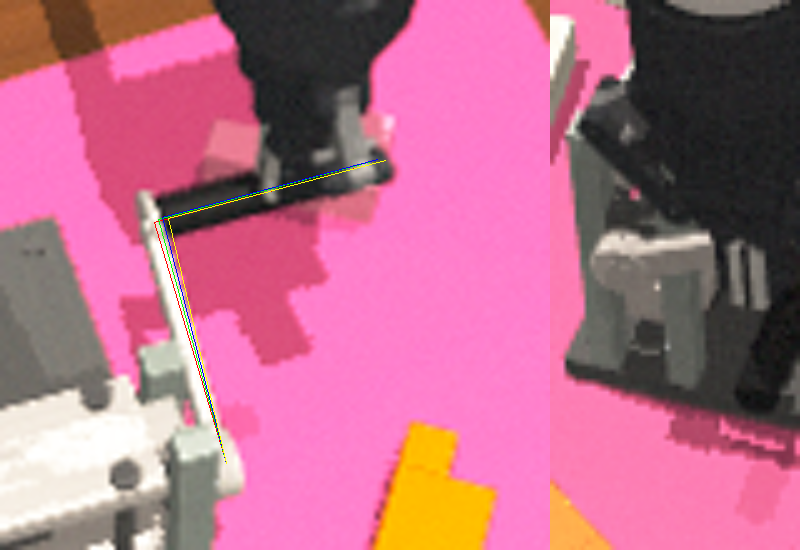

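The bar slipped out on the way back (opening is now 0) and the lever sprang to a lower angle. I'll lift, open and measure it again.

Emit:
arm_command(
  motion="0 0 -0.1 0 0 0 0; 0 0 -0.12 -0.01 0 0 1; 0 0 -0.1 -0.01 0 0 1; 0 0 0 -0.01 0 0 1; 0 0 0 0 0 0 1; 0 0 0 0 0 0 1; 0 0 0 0 0 0 1",
)

```text
time_s: 15.15
eef_pos: [0.5665, 0.0791, 0.2341]
eef_rot: [0.005, 0.725, 0.688, -0.002]
wrist_force: [-0.7, 0.2, -1.3]
opening: 0.848
```

```bash
python3 lv.py; python3 ov.py w13 wrist .2 .4 .5 .6; python3 - <<'E'
from ov import *
snap('side','s13.png');c=load('s13');im=cv2.imread('pics/s13.png')
s=5;x0,y0=250,170;a=cv2.resize(im[y0:y0+110,x0:x0+110],None,fx=s,fy=s,interpolation=cv2.INTER_CUBIC)
for al,col in zip([.2,.3,.4,.5],[(0,0,255),(0,255,0),(255,0,0),(0,255,255)]):
    u=proj(c,[gr(al,87),gr(al,177),CT(70,87,105)]); u=np.int32((u-[x0,y0])*s)
    cv2.line(a,u[0].tolist(),u[1].tolist(),col,1);cv2.line(a,u[0].tolist(),u[2].tolist(),col,1)
cv2.imwrite('pics/s13z.png',a)
E
```

```text
angle 1.111 radius mm 165.3 x,z [-73.4 148.1] y 137.5
t 15.15 p [0.5665 0.0791 0.2341] yx 1.5185 z [ 0.004 -0.011 -1.   ] op 0.848 F [-0.7  0.2 -1.3] q [-0.06  0.17  1.61 -0.01  1.35 -0.01]
t 15.15 p [0.5665 0.0791 0.2341] yx 1.5185 z [ 0.004 -0.011 -1.   ] op 0.848 F [-0.7  0.2 -1.3] q [-0.06  0.17  1.61 -0.01  1.35 -0.01]
```

View pics/w13o.png

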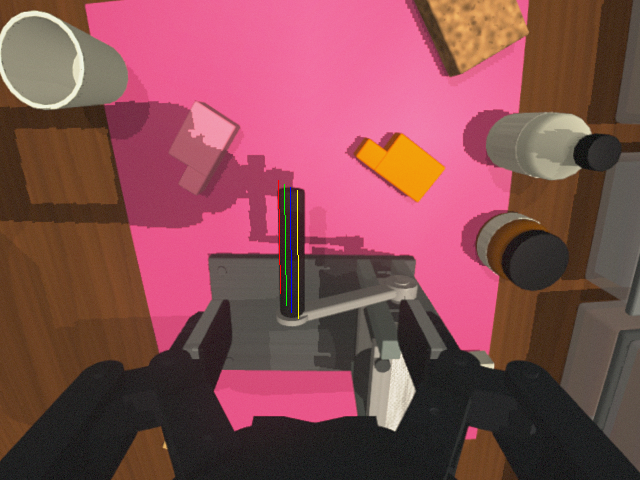

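View pics/s13z.png

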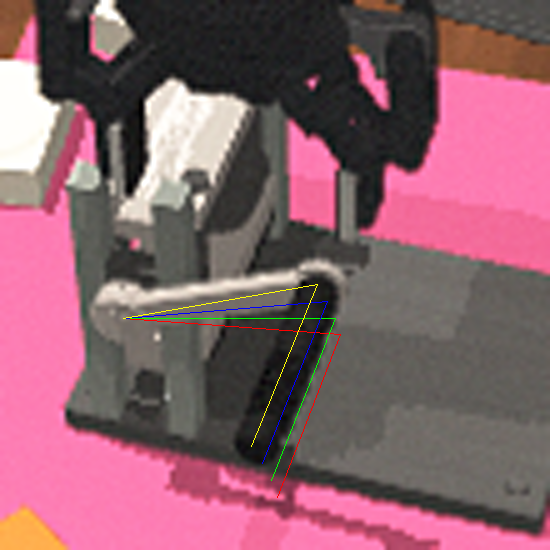

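```bash
python3 -c "
from ov import *
print(gr(.47,138)); p=gr(.47,138); plan([p[0],p[1],.127],1.51,6,1)"
```

```text
[0.550725   0.08083647 0.15028863]
t 15.25 dist/row mm 18.0 deg/row 0.13
0.002 -0.013 0.089 0.001 0.002 0.001 1; 0.002 -0.013 0.089 0.001 0.002 0.001 1; 0.001 -0.013 0.089 0.001 0.002 0.001 1; 0.001 -0.013 0.089 0.001 0.002 0.001 1; 0.001 -0.013 0.089 0.001 0.002 0.001 1; 0.001 -0.013 0.089 0.001 0.002 0.001 1
```

Emit:
arm_command(
  motion="0 -0.025 0.06 0 0 0 1; 0 -0.025 0.09 0 0 0 1; 0 -0.015 0.09 0 0 0 1; 0 -0.01 0.09 0 0 0 1; 0 -0.01 0.09 0 0 0 1; 0 -0.005 0.09 0 0 0 1; 0 0 0.02 0 0 0 1; 0 0 0 0 0 0 1",
)

```text
time_s: 15.92
eef_pos: [0.5454, 0.0788, 0.1183]
eef_rot: [0.002, 0.725, 0.688, -0.005]
wrist_force: [0.0, -1.0, 0.1]
opening: 1.0
```

```bash
python3 lv.py; python3 ov.py w14 wrist .4 .5 .6
```

```text
angle 0.331 radius mm 99.7 x,z [-94.3  32.3] y 135.9
t 15.92 p [0.5454 0.0788 0.1183] yx 1.5181 z [-0.005 -0.01  -1.   ] op 1.0 F [ 0.  -1.   0.1] q [-0.07  0.26  1.76 -0.01  1.13 -0.01]
t 15.92 p [0.5454 0.0788 0.1183] yx 1.5181 z [-0.005 -0.01  -1.   ] op 1.0 F [ 0.  -1.   0.1] q [-0.07  0.26  1.76 -0.01  1.13 -0.01]
```

View pics/w14o.png

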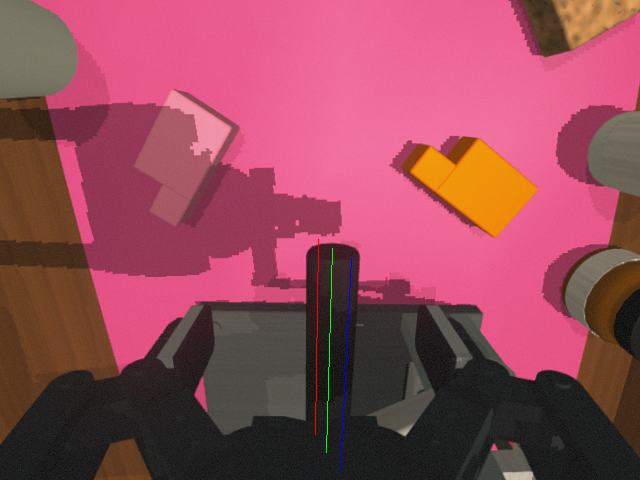

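The bar is at about (331,340), and the lever matches the 0.5 rad overlay. I'll adjust by +6 mm in x and +11 mm up, then close.

Emit:
arm_command(
  motion="0 0.02 -0.03 0 0 0 1; 0 0.015 -0.02 0 0 0 1; 0 0 0 0 0 0 1",
)

```text
time_s: 16.22
eef_pos: [0.5545, 0.0785, 0.1317]
eef_rot: [0.003, 0.725, 0.688, -0.004]
wrist_force: [0.2, -0.1, 0.1]
opening: 0.998
```

```bash
python3 lv.py
```

```text
angle 0.493 radius mm 96.7 x,z [-85.2  45.7] y 136.1
t 16.22 p [0.5545 0.0785 0.1317] yx 1.5181 z [-0.002 -0.01  -1.   ] op 0.998 F [ 0.2 -0.1  0.1] q [-0.07  0.26  1.73 -0.01  1.16 -0.01]
```

Emit:
arm_command(
  motion="0 -0.01 0.01 0 0 0 0; 0 0 0 0 0 0 0; 0 0 0 0 0 0 0; 0 0 0 0 0 0 0; 0 0 0 0 0 0 0; 0 0 0 0 0 0 0; 0 0 0 0 0 0 0; 0 0 0 0 0 0 0",
)

```text
time_s: 16.88
eef_pos: [0.5502, 0.0787, 0.1323]
eef_rot: [0.002, 0.725, 0.688, -0.006]
wrist_force: [1.6, -0.8, -0.0]
opening: 0.185
```

```bash
python3 lv.py; python3 -c "
from ov import *
snap('side','s15.png');a=cv2.imread('pics/s15.png')[170:290,250:350];cv2.imwrite('pics/s15c.png',cv2.resize(a,None,fx=5,fy=5,interpolation=cv2.INTER_CUBIC))"
```

```text
angle 0.478 radius mm 100.7 x,z [-89.4  46.3] y 136.1
t 16.88 p [0.5502 0.0787 0.1323] yx 1.5184 z [-0.006 -0.011 -1.   ] op 0.185 F [ 1.6 -0.8 -0. ] q [-0.06  0.25  1.73 -0.01  1.16 -0.01]
```

View pics/s15c.png

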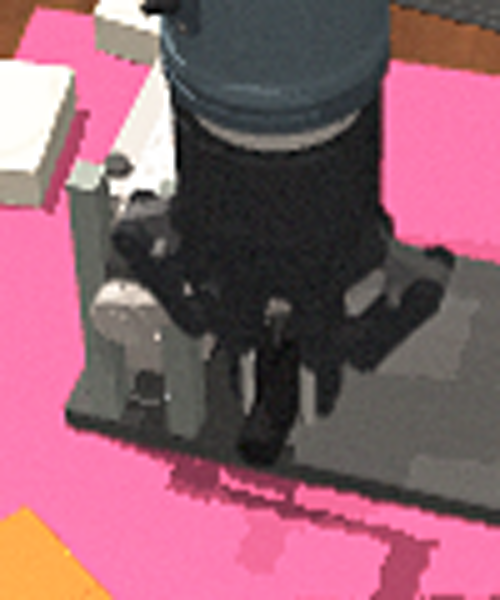

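The grip is seated (opening 0.185) and the fitted radius is 100.7 mm. Now I'll follow the arc with feedback.

Emit:
arm_command(
  motion="0 0.025 -0.036 0 0 0 0; 0 0.03 -0.034 0 0 0 0; 0 0.034 -0.03 0 0 0 0; 0 0.036 -0.027 0 0 0 0",
)

```text
time_s: 17.27
eef_pos: [0.5598, 0.0783, 0.1495]
eef_rot: [-0.013, 0.725, 0.688, -0.021]
wrist_force: [-17.5, -1.6, -2.6]
opening: 0.186
```

```bash
python3 lv.py
```

```text
angle 0.676 radius mm 101.3 x,z [-79.   63.4] y 136.3
t 17.27 p [0.5598 0.0783 0.1495] yx 1.5189 z [-0.049 -0.01  -0.999] op 0.186 F [-17.5  -1.6  -2.6] q [-0.06  0.28  1.66 -0.01  1.25 -0.01]
```

Emit:
arm_command(
  motion="0 0.04 -0.032 0.01 0 0 0; 0 0.042 -0.03 0.01 0 0 0; 0 0.044 -0.027 0.01 0 0 0; 0 0.046 -0.024 0.01 0 0 0",
)

```text
time_s: 17.6
eef_pos: [0.5689, 0.0778, 0.1617]
eef_rot: [-0.055, 0.722, 0.686, -0.063]
wrist_force: [-28.4, -1.8, 10.9]
opening: 0.188
```

```bash
python3 lv.py
```

```text
angle 0.84 radius mm 101.4 x,z [-67.7  75.5] y 136.5
t 17.6 p [0.5689 0.0778 0.1617] yx 1.5208 z [-0.165 -0.007 -0.986] op 0.188 F [-28.4  -1.8  10.9] q [-0.06  0.36  1.53 -0.02  1.41 -0.01]
```

The jaws hold the bar firmly enough that the tool turns with the lever: tilt is 9.5 deg and Fx is -28 N. I'll let the tool rotate along with the lever deliberately.

```bash
cat > arc.py <<'E'
from ov import *
# rows following arc: args a1 n tiltfrac
a1=float(sys.argv[1]);n=int(sys.argv[2]);k=float(sys.argv[3]);rad=float(sys.argv[4]) if len(sys.argv)>4 else 100.5
o=get_obs();p=np.array(o['eef_pos']);r=Rq(o['eef_rot']);Rm=r.as_matrix()
G=p-Rm[:,2]*.019
ex=np.array([np.cos(-.0634),np.sin(-.0634),0]);ey=np.array([-ex[1],ex[0],0]);ez=np.array([0,0,1.])
d=G-CT(70,0,105);x=d@ex;a0=np.arctan2(d[2],-x);r0=np.hypot(x,d[2])
pc,rc=p,r
for i in range(1,n+1):
    a=a0+(a1-a0)*i/n; rr=r0+(rad/1e3-r0)*i/n
    g=CT(70,0,105)+ex*(-np.cos(a)*rr)+ez*np.sin(a)*rr+ey*(d@ey)
    rn=R.from_rotvec(ey*k*(a-a0))*r   # lever turns: -x -> +z = +rot about +y
    pn=g+rn.as_matrix()[:,2]*.019
    print(np.round(np.r_[rc.inv().apply(pn-pc)/.2,(rc.inv()*rn).as_rotvec()/np.radians(60)],3)); pc,rc=pn,rn
E
python3 arc.py 1.1 4 1
```

```text
[-0.001  0.016 -0.025  0.062  0.001 -0.001]
[-0.001  0.016 -0.024  0.062  0.001 -0.001]
[-0.001  0.016 -0.024  0.062  0.001 -0.001]
[-0.001  0.016 -0.024  0.062  0.001 -0.001]
```

Emit:
arm_command(
  motion="0 0.02 -0.027 0.065 0 0 0; 0 0.02 -0.027 0.065 0 0 0; 0 0.02 -0.027 0.065 0 0 0; 0 0.02 -0.027 0.065 0 0 0",
)

```text
time_s: 17.93
eef_pos: [0.5835, 0.0765, 0.1782]
eef_rot: [-0.162, 0.706, 0.669, -0.166]
wrist_force: [-7.4, -1.7, 0.8]
opening: 0.187
```

```bash
python3 lv.py;python3 arc.py 1.35 4 1
```

```text
angle 1.085 radius mm 101.9 x,z [-47.6  90.1] y 136.2
t 17.93 p [0.5835 0.0765 0.1782] yx 1.5217 z [-0.451  0.006 -0.893] op 0.187 F [-7.4 -1.7  0.8] q [-0.06  0.6   1.23 -0.02  1.78 -0.01]
[-0.001  0.016 -0.026  0.063  0.    -0.001]
[-0.001  0.015 -0.026  0.063  0.    -0.001]
[-0.001  0.015 -0.026  0.063  0.    -0.001]
[-0.001  0.015 -0.026  0.063  0.    -0.001]
```

Emit:
arm_command(
  motion="0 0.019 -0.027 0.06 0 0 0; 0 0.019 -0.027 0.06 0 0 0; 0 0.019 -0.027 0.06 0 0 0; 0 0.019 -0.027 0.06 0 0 0",
)

```text
time_s: 18.27
eef_pos: [0.6065, 0.075, 0.1913]
eef_rot: [-0.257, 0.677, 0.64, -0.257]
wrist_force: [-8.4, -1.3, -2.1]
opening: 0.192
```

```bash
python3 lv.py;python3 arc.py 1.57 4 1
```

```text
angle 1.371 radius mm 102.3 x,z [-20.3 100.2] y 136.1
t 18.27 p [0.6065 0.075  0.1913] yx 1.5223 z [-0.677  0.019 -0.736] op 0.192 F [-8.4 -1.3 -2.1] q [-0.06  0.84  0.91 -0.03  2.13 -0.01]
[-0.     0.012 -0.019  0.048 -0.    -0.001]
[-0.     0.012 -0.019  0.048 -0.    -0.001]
[-0.     0.012 -0.019  0.048 -0.    -0.001]
[-0.     0.012 -0.019  0.048 -0.    -0.001]
```

Emit:
arm_command(
  motion="0 0.014 -0.019 0.045 0 0 0; 0 0.014 -0.019 0.045 0 0 0; 0 0.013 -0.018 0.04 0 0 0; 0 0 0 0 0 0 0",
)

```text
time_s: 18.6
eef_pos: [0.6196, 0.0742, 0.1954]
eef_rot: [-0.311, 0.654, 0.618, -0.307]
wrist_force: [-6.7, -0.5, 3.2]
opening: 0.187
```

```bash
python3 lv.py;python3 arc.py 1.57 2 1; python3 zz.py c16 1.4 1.5 1.57 1.65
```

```text
angle 1.521 radius mm 102.3 x,z [ -5.  102.2] y 136.1
t 18.6 p [0.6196 0.0742 0.1954] yx 1.5227 z [-0.786  0.027 -0.617] op 0.187 F [-6.7 -0.5  3.2] q [-0.06  1.    0.72 -0.03  2.33 -0.01]
[-0.     0.009 -0.007  0.023 -0.    -0.001]
[-0.     0.009 -0.007  0.023 -0.    -0.001]
```

View pics/c16z.png

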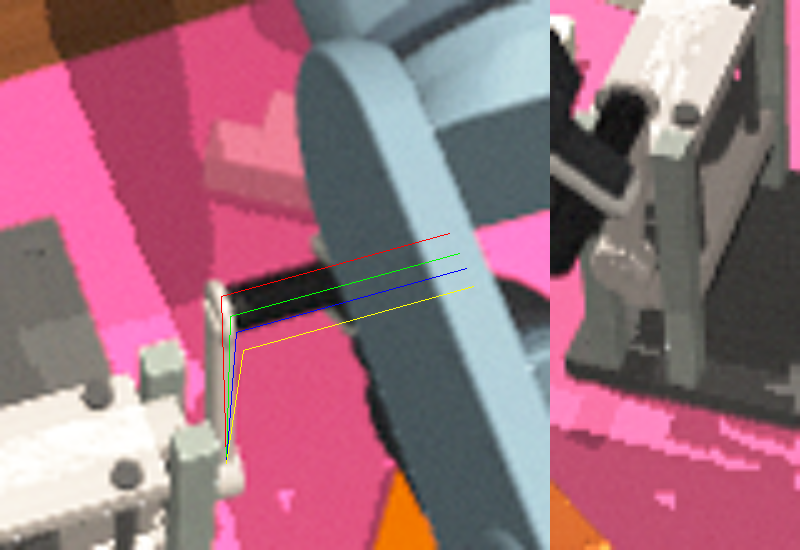

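The lever is nearly upright. The scene overlay says about 1.46 and the arm kinematics say 1.52, so I'll check with the side view.

```bash
python3 - <<'E'
from ov import *
c=load('c16s');im=cv2.imread('pics/c16s.png')
s=6;x0,y0=235,150;a=cv2.resize(im[y0:y0+100,x0:x0+100],None,fx=s,fy=s,interpolation=cv2.INTER_CUBIC)
for al,col in zip([1.4,1.5,1.57],[(0,0,255),(0,255,0),(255,0,0),(0,255,255)]):
    u=proj(c,[gr(al,87),gr(al,177),CT(70,87,105)]); u=np.int32((u-[x0,y0])*s)
    cv2.line(a,u[0].tolist(),u[1].tolist(),col,1);cv2.line(a,u[0].tolist(),u[2].tolist(),col,1)
# post tops
for X in (44,96):
  for Y in (59,75):
    u=np.int32((proj(c,[CT(X,Y,167)])[0]-[x0,y0])*s);cv2.circle(a,u.tolist(),3,(255,0,255),-1)
cv2.imwrite('pics/s16z.png',a)
c=load('c16');im=cv2.imread('pics/c16.png')
x0,y0=300,200;a=cv2.resize(im[y0:y0+100,x0:x0+100],None,fx=s,fy=s,interpolation=cv2.INTER_CUBIC)
for X in (44,96):
  for Y in (59,75):
    u=np.int32((proj(c,[CT(X,Y,167)])[0]-[x0,y0])*s);cv2.circle(a,u.tolist(),3,(255,0,255),-1)
cv2.imwrite('pics/c16y.png',a)
E
```

```text
(no output)
```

View pics/s16z.png

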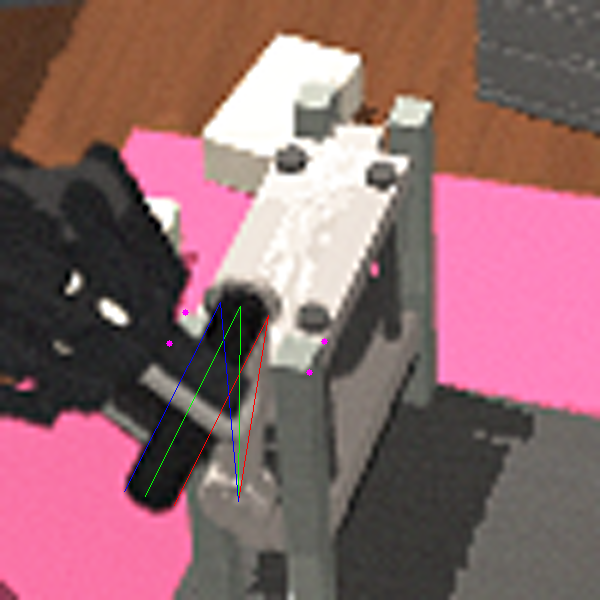

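View pics/c16y.png

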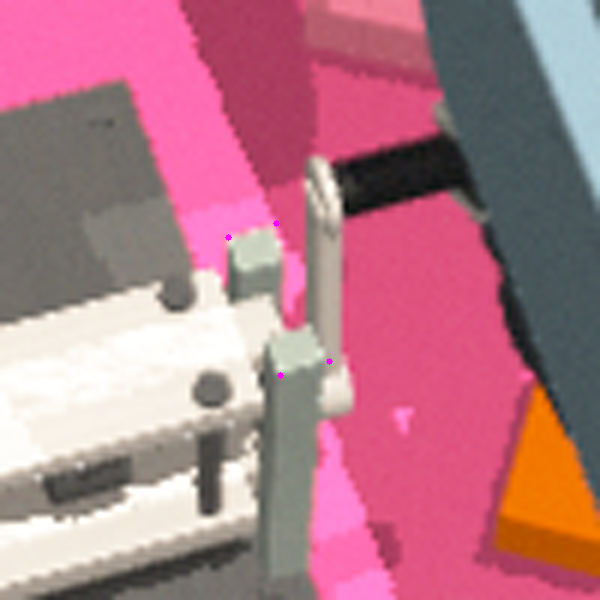

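The side view gives about 1.49 rad, the scene 1.46 and kinematics 1.52, so I'll nudge another 0.07 to 0.08 rad.

```bash
python3 arc.py 1.595 2 .7 102
```

```text
[-0.     0.009 -0.014  0.024 -0.    -0.001]
[-0.     0.01  -0.014  0.024 -0.    -0.001]
```

Emit:
arm_command(
  motion="0 0.011 -0.016 0.025 0 0 0; 0 0.011 -0.016 0.025 0 0 0; 0 0 0 0 0 0 0; 0 0 0 0 0 0 0",
)

```text
time_s: 19.03
eef_pos: [0.6266, 0.0737, 0.1967]
eef_rot: [-0.331, 0.644, 0.609, -0.325]
wrist_force: [-6.1, -1.3, 0.6]
opening: 0.188
```

```bash
python3 lv.py; python3 zz.py c17 1.4 1.5 1.57 1.65;python3 - <<'E'
from ov import *
c=load('c17s');im=cv2.imread('pics/c17s.png')
s=6;x0,y0=235,150;a=cv2.resize(im[y0:y0+100,x0:x0+100],None,fx=s,fy=s,interpolation=cv2.INTER_CUBIC)
for al,col in zip([1.5,1.57,1.65],[(0,255,0),(255,0,0),(0,255,255)]):
    u=proj(c,[gr(al,87),gr(al,177),CT(70,87,105)]); u=np.int32((u-[x0,y0])*s)
    cv2.line(a,u[0].tolist(),u[1].tolist(),col,1);cv2.line(a,u[0].tolist(),u[2].tolist(),col,1)
cv2.imwrite('pics/s17z.png',a)
E
```

```text
angle 1.596 radius mm 102.5 x,z [  2.6 102.5] y 136.2
t 19.03 p [0.6266 0.0737 0.1967] yx 1.5237 z [-0.821  0.03  -0.569] op 0.188 F [-6.1 -1.3  0.6] q [-0.06  1.06  0.63 -0.03  2.41 -0.02]
```

View pics/c17z.png

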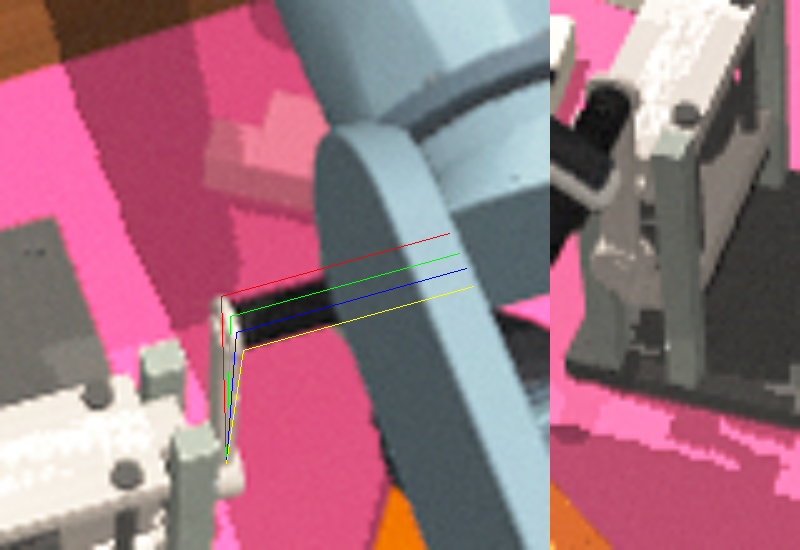

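View pics/s17z.png

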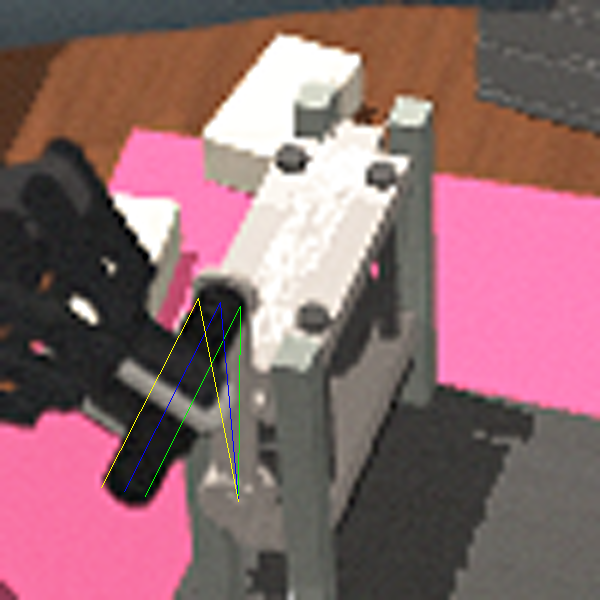

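View pics/c17.png

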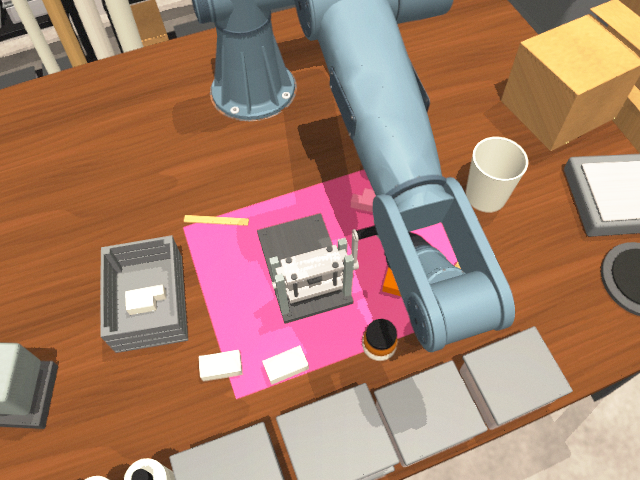

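View pics/c17s.png

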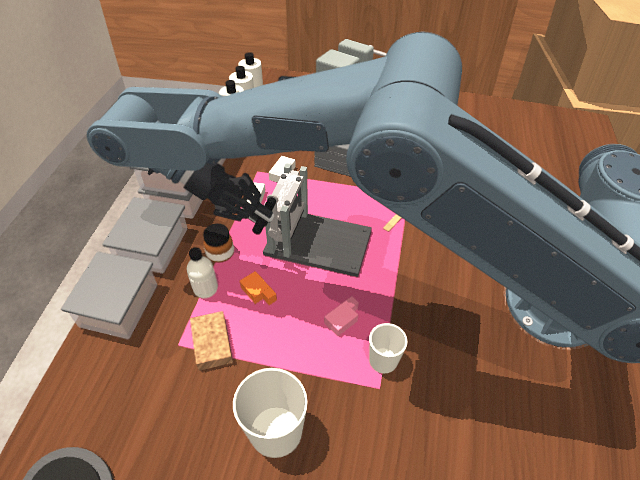

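Everything else stands where it was. One hold call to confirm the pose is steady, then I'll hand in.

Emit:
arm_command(
  motion="0 0 0 0 0 0 0",
)

```text
time_s: 19.22
eef_pos: [0.6266, 0.0737, 0.1967]
eef_rot: [-0.331, 0.644, 0.609, -0.325]
wrist_force: [-5.7, -0.2, -1.7]
opening: 0.185
```

```bash
python3 lv.py; python3 -c "
from ov import *
for i in range(4): camera('side')
st()"; python3 lv.py
```

```text
angle 1.597 radius mm 102.6 x,z [  2.6 102.5] y 136.1
t 19.22 p [0.6266 0.0737 0.1967] yx 1.5238 z [-0.821  0.03  -0.57 ] op 0.185 F [-5.7 -0.2 -1.7] q [-0.06  1.06  0.63 -0.03  2.41 -0.02]
t 19.42 p [0.6266 0.0737 0.1967] yx 1.5238 z [-0.821  0.03  -0.57 ] op 0.19 F [-5.5 -1.2 -0.8] q [-0.06  1.06  0.63 -0.03  2.41 -0.02]
angle 1.597 radius mm 102.6 x,z [  2.6 102.5] y 136.1
t 19.42 p [0.6266 0.0737 0.1967] yx 1.5238 z [-0.821  0.03  -0.57 ] op 0.19 F [-5.5 -1.2 -0.8] q [-0.06  1.06  0.63 -0.03  2.41 -0.02]
```

```bash
python3 -c "
from bench import *
print(hand_in())"
```

```text
the job is handed in; nothing more can be done
None
```

The spoiled casting is in the crate, and the arm is holding the lever upright by its black grip. I handed in at about 19.4 s.

- **Order:** the casting was released low inside the crate, and the pictures show it lying on the floor. Only then did I touch the lever.
- **One failed try:** on the first swing my path drifted outward and the grip slipped from the fingertips at about 1.15 rad or a little after. The lever sprang back to about 0.5 rad. I re-gripped it deeper and swung it up with the tool turning along with it.
- **Lever angle:** the last checks disagree slightly. I read about 1.56 rad from the side view, 1.53 from the scene view and 1.60 from the arm's own position. The mean is about 1.56, so it is upright within roughly 0.04 rad, where the foot is at its highest to well under 1 mm.
- **Hold:** the arm was steady, with the gripper opening at 0.19 around the bar and a wrist force of about 6 N. The highest force I read was about 30 N, but readings were only taken at the end of each move call.
- **Everything else:** the last pictures show nothing else moved.

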